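Load and start the burn-in dock

TASK

First set every power module upright in the black crate, then push the crate (do not lift it) up the ramp until its rear edge drops behind the lip and it sits flat on the dock's deck. Then stand the grey guard panel, tall way up, on the table in front of the dock's guard bar and leave it leaning clearly against the bar, parallel to it and about midway along it. Last, turn the mode switch clockwise a quarter turn to its stop with the screwdriver held in its slot (no fingers on the switch), and put the screwdriver back upright in its stand; leave the spool, bottle and meter where they are.

Things in the scene. Friction and masses are not known exactly. Their poses are not given: they have to be found in the camera images.
- dock: Fixed grey burn-in dock, origin on the table; y = pushing direction up the ramp, x across, z up. In its frame, mm: aluminium ramp 126 wide from y -45, z 0 to y 55, z 30. Side rails 45 high, inner faces at x -63 and 63, from y -65 to 201, mouth flared outwards to y -97.
- deck_mid (a point): Middle of the floor of the dock's sunk deck (dock axes), at x 0, y 131, z 18 mm in the dock's frame. The deck runs 70 mm each way along y: from the crest (lip, top 12 mm above this floor, 6 mm thick, at the top of the ramp) to the end stop (top at z 60 mm).
- bar_mid (a point): Middle of the -x face of the dock's steel guard bar (dock axes), at x -83, y 131, z 70 mm in the dock's frame. The bar runs along y, 80 mm each way, is 10 mm square on two posts, and its face looks to -x. The panel leans on it from the -x side, its foot on the table.
- crate_center (a point): Centre of the loose black open-topped crate, 120 (x, across the lane) by 130 (y, along the lane) by 35 high, walls and floor 5 thick, about 0.3 kg empty. It starts on the table just before the ramp, roughly in line with it, its y axis along the dock's. Point is at half height, 17.5 above its underside. It slides 3 mm clear of each rail.
- module0_center (a point): Centre (half-way up) of a loose power module, 65 tall, 0.1 kg: grey base 48 (x) by 40 (y) by 30 high with an upright aluminium fin block 40 (x) by 22 (y) by 35 high on top, z up. Stands on the table; grip the fins across y. None if absent in this run.
- module1_center (a point): Centre (half-way up) of a loose power module, 65 tall, 0.1 kg: grey base 48 (x) by 40 (y) by 30 high with an upright aluminium fin block 40 (x) by 22 (y) by 35 high on top, z up. Stands on the table; grip the fins across y. None if absent in this run.
- module2_center (a point): Centre (half-way up) of a loose power module, 65 tall, 0.1 kg: grey base 48 (x) by 40 (y) by 30 high with an upright aluminium fin block 40 (x) by 22 (y) by 35 high on top, z up. Stands on the table; grip the fins across y. None if absent in this run.
- module3_center (a point): Centre (half-way up) of a loose power module, 65 tall, 0.1 kg: grey base 48 (x) by 40 (y) by 30 high with an upright aluminium fin block 40 (x) by 22 (y) by 35 high on top, z up. Stands on the table; grip the fins across y. None if absent in this run.
- panel_center (a point): Centre of the loose grey guard panel, a flat slab 8 thick (x) by 120 wide (y) by 140 tall (z), 0.18 kg. It starts standing upright in its rack.
- rack: Fixed black rack on the table that holds the panel: slot 12 wide (across x), 90 long along y, open at both ends, floor at z 12, slot walls up to z 56. Origin on the table below the slot's centre.
- mode_switch (a joint): Angle of the slotted mode switch on top of the control box, rad: about 0 at the start (off), turns clockwise seen from above to its end stop at 1.57 (run). Stiff to 0.05 N m, stays where it is left.
- switch_slot (a point): Centre of the mouth of the switch's slot, on the switch's vertical axis, 55 above the table. Slot runs along this point's x (turns with the switch), 7 wide, 44 long, open at both ends, 10 deep. The switch stands on a grey box 100 by 100 by 40 high.
- driver_grip (a point): Centre of the handle of the loose flat screwdriver, which stands tip down in its stand, 0.12 kg. Handle 34 (x) by 22 (y) by 80 tall. Blade 18 wide along x, 3 thick along y. z up along the screwdriver; the tip is 103 below this point.
- driver_tip (a point): Middle of the end of the screwdriver's blade. Above the blade a 9 diameter shank, then at 58 from the tip a collar of 40 diameter and 5 thick that rests on the stand's top.
- stand: Fixed black screwdriver stand, 64 by 64 by 64 high, with a 24 square upright through-hole in the middle. Origin on the table below the hole's centre. With the collar on its top the tip is 6 above the table.
- spool: Loose steel-coloured solder spool, 64 diameter, 48 high, standing on its flange; origin under its centre. Bystander.
- flux: Loose bottle, 44 diameter, 95 high; origin under its centre. Bystander.
- meter: Loose black multimeter lying flat, 75 by 150 by 35 high; origin under its centre. Bystander.
Things that resemble listed ones, but are neither listed nor needed, are in the scene too. What is shaped like the part that bears module0_center but orange or yellow is not meant.

How it is judged (in metres and radians):
On the way, in this order (a step that is already met when the one before it is completed fails the run):
1. all modules present stand in the crate, while it is still at the foot of the ramp (x of module0_center in the frame of crate_center between -0.045 and 0.045 m and y of module0_center in the frame of crate_center between -0.05 and 0.05 m and z of module0_center in the frame of crate_center between 0.005 and 0.03 m and angle between each of module0_center, module1_center, module2_center, module3_center's own z axis and vertical below 0.35 rad and x of module1_center in the frame of crate_center between -0.045 and 0.045 m and y of module1_center in the frame of crate_center between -0.05 and 0.05 m and z of module1_center in the frame of crate_center between 0.005 and 0.03 m and x of module2_center in the frame of crate_center between -0.045 and 0.045 m and y of module2_center in the frame of crate_center between -0.05 and 0.05 m and z of module2_center in the frame of crate_center between 0.005 and 0.03 m and x of module3_center in the frame of crate_center between -0.045 and 0.045 m and y of module3_center in the frame of crate_center between -0.05 and 0.05 m and z of module3_center in the frame of crate_center between 0.005 and 0.03 m and y of crate_center in the frame of dock below -0.05 m), for 0.2 s.
2. the loaded crate sits on the deck behind the lip (x of module0_center in the frame of crate_center between -0.045 and 0.045 m and y of module0_center in the frame of crate_center between -0.05 and 0.05 m and z of module0_center in the frame of crate_center between 0.005 and 0.03 m and angle between each of module0_center, module1_center, module2_center, module3_center's own z axis and vertical below 0.35 rad and x of module1_center in the frame of crate_center between -0.045 and 0.045 m and y of module1_center in the frame of crate_center between -0.05 and 0.05 m and z of module1_center in the frame of crate_center between 0.005 and 0.03 m and x of module2_center in the frame of crate_center between -0.045 and 0.045 m and y of module2_center in the frame of crate_center between -0.05 and 0.05 m and z of module2_center in the frame of crate_center between 0.005 and 0.03 m and x of module3_center in the frame of crate_center between -0.045 and 0.045 m and y of module3_center in the frame of crate_center between -0.05 and 0.05 m and z of module3_center in the frame of crate_center between 0.005 and 0.03 m and y of crate_center in the frame of dock between 0.122 and 0.14 m and x of crate_center in the frame of dock between -0.01 and 0.01 m and z of crate_center in the frame of dock below 0.041 m and angle between crate_center's own z axis and vertical below 0.05 rad), for 0.2 s.
3. the guard panel leans against the bar (angle between panel_center's own z axis and vertical between 0.1 and 0.6 rad and x of panel_center in the frame of dock between -0.135 and -0.075 m and y of panel_center in the frame of dock between 0.09 and 0.172 m and height (world z) of panel_center between 0.055 and 0.078 m and angle between the y axis of panel_center and the y axis of dock, either way round below 0.3 rad and y of crate_center in the frame of dock between 0.122 and 0.14 m and x of crate_center in the frame of dock between -0.01 and 0.01 m and z of crate_center in the frame of dock below 0.041 m and angle between crate_center's own z axis and vertical below 0.05 rad), for 0.3 s.
4. the mode switch is turned to run (all of step 3 and value of joint mode_switch above 1.4 rad), for 0.2 s.
At the end, for the whole second after the job is handed in: Modules upright (8 deg) in the crate; crate flat (3 deg) on the deck behind the lip; panel on the table leaning 6 to 34 deg on the guard bar, within 41 mm of the deck's middle, parallel within 17 deg; switch past 1.4 rad; screwdriver upright in its stand, collar down (all of step 4 and x of module0_center in the frame of crate_center between -0.045 and 0.045 m and y of module0_center in the frame of crate_center between -0.05 and 0.05 m and z of module0_center in the frame of crate_center between 0.005 and 0.03 m and angle between each of module0_center, module1_center, module2_center, module3_center, driver_grip's own z axis and vertical below 0.15 rad and x of module1_center in the frame of crate_center between -0.045 and 0.045 m and y of module1_center in the frame of crate_center between -0.05 and 0.05 m and z of module1_center in the frame of crate_center between 0.005 and 0.03 m and x of module2_center in the frame of crate_center between -0.045 and 0.045 m and y of module2_center in the frame of crate_center between -0.05 and 0.05 m and z of module2_center in the frame of crate_center between 0.005 and 0.03 m and x of module3_center in the frame of crate_center between -0.045 and 0.045 m and y of module3_center in the frame of crate_center between -0.05 and 0.05 m and z of module3_center in the frame of crate_center between 0.005 and 0.03 m and horizontal distance between driver_grip and stand below 0.02 m and height (world z) of driver_tip below 0.014 m); the robot touches nothing.
It fails at once if the fingers touch the mode switch (contact force between the fingers and mode_switch above 0.5 N).
It fails at once if the crate is lifted clear or tipped over (height (world z) of crate_center above 0.08 m or angle between crate_center's own z axis and vertical above 0.6 rad).
It fails at once if the spool is disturbed (distance of spool from where it was at the start of the episode above 0.03 m).
It fails at once if the flux is disturbed (distance of flux from where it was at the start of the episode above 0.03 m).
It fails at once if the meter is disturbed (distance of meter from where it was at the start of the episode above 0.03 m).
Of module0, module1, module2, module3 only 2 to 4 are there at a start; the rules pass over those that are not, and their reading is None.
At some moment in a run one of module0, module1, module2, module3 may be knocked a few centimetres aside while the robot is not near it.
It also fails if it takes over 210 s, if anything falls off the work surface, if the arm or the gripper's body presses on something with over 40 N, if the wrist force passes 120 N, or if a joint passes its speed limit or range.

ROBOT

A 6-joint arm with a two-finger parallel gripper is mounted at the origin on the work surface. World frame = base frame: x ahead of the robot, y to its left, z up, the work surface at z = 0. Lengths are in m, angles in degrees, forces in N, time in s.
With the tool pointing down it reaches from about 0.275 to 0.825 m from the base axis. Payload 5.2 kg.
Tool frame: the origin (TCP) lies at the very end of the fingers, on their centre line; the grasp point (between the pads) lies 19 mm behind it; x points along the fingers, z is the direction in which the jaws open and shut, and the axes are right-handed (so a half turn about x gives the same grasp; the last joint's range is limited). The gripper opens to 93 mm and grips with 3 to 60 N. Pads are 15 mm wide; open, the fingers measure 128 mm over their backs; the gripper's body (75 mm by 188 mm) begins 65 mm behind the grasp point.
Start: joints at [-80.661, 14.817, 87.949, -0, 77.235, -11.62], TCP at [0.197, -0.514, 0.219] pointing down, gripper open.
Joint ranges: [-179.93, 179.93], [-52.35, 119.4], [10.71, 147.94], [-69.91, 249.91], [12.55, 155.21], [-178.61, 178.61]. Speed limits (degrees/s): [147.25, 147.25, 180, 180, 180, 180].

INTERFACE

Orientations are given as [roll, pitch, yaw] about the fixed x, y, z axes, in that order (R = Rz(yaw) Ry(pitch) Rx(roll)).
In Python, from cell import manip gives the robot as it stands.
- The arm moves only by the shell command python3 -m handwheel 'ROWS'. ROWS is JSON, a list of rows, each a list of 7 numbers: the shift along the tool's x, y, z in m, then the turn, a rotation vector about the tool's x, y, z in rad, then the finger opening in m, from 0 to 0.093. In form: [[tx, ty, tz, ax, ay, az, gripper], ...]. A call has 1 to 8 rows; each row is the pose to reach, as a shift and turn from the pose commanded when the call began, along the tool's axes at that moment; what a row does not reach only later rows make up. A row lasts 1/8 s, in which the tool goes at most 62.5 mm and 10.7 degrees, less where a joint would pass 70% of its speed; a pose out of reach is approached as far as the arm can. A call with a gripper value outside its range is refused whole. The fingers move at their own pace and stop on an object; the grip force is fixed at half the most. Time passes only in rows, so rows that repeat a pose let the fingers close. It gives the time, the measured TCP pose, the force and the opening at its end, in the units of the state.
- manip.state(): the state, without advancing time (a new reading comes with each control period).
- manip.camera(name): name is "side" or "top"; returns a dict with "color" (400x640x3 uint8, blue, green, red), "range_z" (400x640 float32, m along the optical axis (not along the pixel's ray), 0 where there is no reading), "fovy" (degrees; the focal length in pixels is half the picture's height over the tangent of half this angle, whatever the lens; pixels are square), "cx", "cy" (the principal point, pixels), "R" (3x3) and "t" (3): a world point X has camera coordinates R X + t. Camera axes: x right, y down, z forward; pixel columns grow to the right and rows downward; lengths in m; the calibration is good to about 2 mm. A picture is of the moment at which its call begins.
- manip.hand_in(): hands the job in, once; it reports no verdict.
The state is a dict: "time": time; "q": joint angles; "dq": joint speeds; "tau": joint torques, N m; "ee_pos": TCP position; "eef_rot": TCP orientation; "ft_force": force on the tool from outside, world axes, zero at the start; "torque": the same for the moment, N m; "gripper_width": finger opening in m.
Only numpy, scipy, OpenCV 4.12 (cv2) and the standard library are available. Lean on these libraries where they do the work, as an engineer would, in place of code of your own. Each camera call takes 0.05 s, during which the arm holds its last target. There are 200 camera calls.

## Working session

There is one attempt and no reset: what is moved stays moved. The work goes in short steps, Python scripts to look and compute and a shell command to move; the robot and the scene stay as the last step left them, time stands still between calls to the robot, and variables do not carry over. Pictures are saved under pics/ and viewed, on a budget of 14 in all, crops included, one or two more only if the job needs it, and the job is handed in when it is done.

```bash
ls; mkdir -p pics
cat > h.py <<'E'
import numpy as np,cv2
from cell import manip
def shot(n,f=None):
    c=manip.camera(n)
    if f: cv2.imwrite(f'pics/{f}.png',c['color'])
    return c
def pts(c):
    h,w=c['range_z'].shape; f=h/2/np.tan(np.radians(c['fovy'])/2)
    v,u=np.mgrid[:h,:w]; z=c['range_z']
    P=np.dstack([(u-c['cx'])/f*z,(v-c['cy'])/f*z,z])
    return (P-np.array(c['t']))@np.array(c['R'])
E
python3 - <<'E'
from h import *
s=manip.state();print(s)
for n in('side','top'):
    c=shot(n,n+'0');print(n,c['fovy'],c['cx'],c['cy'],c['R'],c['t'],(c['range_z']>0).mean())
    np.save(n+'0.npy',pts(c))
E
```

```text
pics
{'time': 0.0, 'q': array([-8.06617820e+01,  1.48580057e+01,  8.80112242e+01,  2.48012086e-03,
        7.72325397e+01, -1.16182727e+01]), 'dq': array([-0.08997086,  0.00701714,  0.02014561,  0.02214061, -0.05657873,
        0.01069059]), 'tau': array([-4.79007758e-04, -4.37303531e+01, -2.83999819e+01,  7.19399261e-02,
        4.15715994e-02, -1.55799130e-04]), 'ee_pos': array([ 0.19667235, -0.51306205,  0.21782844]), 'eef_rot': array([167.02076069,  89.89820167,  97.9767011 ]), 'ft_force': array([-0.12410742,  0.40729546, -0.30465172]), 'torque': array([ 0.01656043,  0.01568951, -0.00724242]), 'gripper_width': 0.09282930422530025}
side 56.26406083470184 316.11942408231795 199.9313180924794 [[-0.80847866 -0.58826583  0.01748064]
 [-0.29777219  0.3832599  -0.87432464]
 [ 0.50763568 -0.71207806 -0.48502666]] [0.4125409  0.23811872 0.87464553] 0.996140625
top 44.9152669720357 308.9895521653339 200.6677770349733 [[ 0.02818097 -0.99957234  0.00780869]
 [-0.99346799 -0.0288713  -0.11039835]
 [ 0.11057658 -0.00464655 -0.99385674]] [-0.06973312  0.52260847  1.2515161 ] 0.9959140625
```

View pics/top0.png

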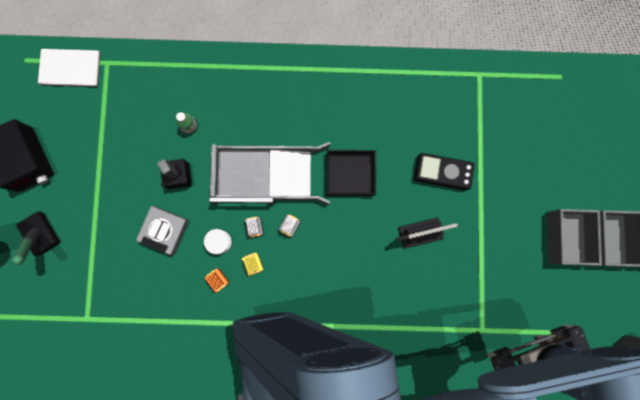

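View pics/side0.png

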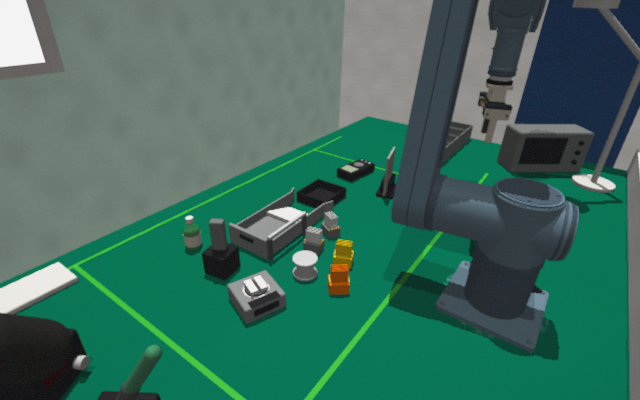

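The top view shows the dock at (270,173) with its ramp to the right, the crate at (350,173) and two grey modules at (254,227) and (289,225). The yellow and orange decoys are at (252,264) and (216,280). The panel and rack are at (428,232), the driver stand at (173,173), the switch box at (161,230), the spool at (217,241), the flux at (186,123) and the meter at (445,171).

```bash
cat > m.py <<'E'
from h import *
def seg(P,box,zlo,zhi):
    """top-view min-area rect (world mm) of points in pixel box u0,u1,v0,v1 with height zlo..zhi"""
    u0,u1,v0,v1=box; Q=P[v0:v1,u0:u1].reshape(-1,3)*1000
    Q=Q[(Q[:,2]>zlo)&(Q[:,2]<zhi)]
    if len(Q)<4: return len(Q)
    (cx,cy),(w,h),a=cv2.minAreaRect(Q[:,:2].astype(np.float32))
    return len(Q),np.round([cx,cy,w,h,a],1),'med',np.round(np.median(Q,0),1)
E
python3 - <<'E'
from m import *
P=np.load('top0.npy')
print('table z',np.percentile(P[250:310,330:400,2]*1000,[5,50,95]))
for n,b,lo,hi in [('modA',(240,268,212,242),55,72),('modB',(276,304,210,240),55,72),('crate',(322,380,145,200),26,42),
 ('panel',(395,465,215,250),130,160),('rack',(395,465,215,250),48,62),('driver',(150,195,150,195),138,158),('stand',(150,195,150,195),58,70),
 ('box',(130,195,200,260),32,46),('knob',(130,195,200,260),50,60),('spool',(200,235,225,260),40,55),('flux',(170,200,105,140),40,105),('meter',(410,480,145,195),25,45),
 ('rails',(205,335,140,210),38,52),('bar',(205,280,190,210),68,82),('endstop',(205,225,145,205),53,66),('ramp',(271,310,155,192),-5,40),('deck',(222,265,155,192),10,26),('yellow',(235,270,250,280),55,72),('orange',(200,232,265,295),55,72)]:
    print(n,seg(P,b,lo,hi))
# rail lines
for nm,v in(('far',(143,160)),('near',(190,206))):
    Q=P[v[0]:v[1],215:310].reshape(-1,3)*1000;Q=Q[(Q[:,2]>40)&(Q[:,2]<50)]
    if len(Q)>5: print(nm,len(Q),cv2.fitLine(Q[:,:2].astype(np.float32),cv2.DIST_HUBER,0,.01,.01).ravel())
c=cv2.imread('pics/top0.png');
a=cv2.resize(c[195:265,120:200],None,fx=5,fy=5,interpolation=cv2.INTER_CUBIC);b=cv2.resize(c[205:275,240:320],None,fx=5,fy=5,interpolation=cv2.INTER_CUBIC)
cv2.imwrite('pics/c0.png',np.hstack([a,b]))
E
```

```text
table z [-4.23949024  0.08138012  4.46864959]
modA (88, array([451.8,  90.4,  39.3,  22. ,  12. ]), 'med', array([451.5,  90.2,  64.3]))
modB (75, array([458.7,  -3.1,  22. ,  39.1,  64.8]), 'med', array([458.8,  -2.8,  64.6]))
crate (391, array([ 610.5, -157.4,  132.1,  141.6,    1.1]), 'med', array([ 600.2, -162.2,   33.3]))
panel (177, array([ 448.9, -349.7,    8. ,  120.5,   15.2]), 'med', array([ 448.8, -348.7,  151.5]))
rack (327, array([ 447.4, -345. ,   35.6,  111.4,   15.6]), 'med', array([ 449.8, -353.1,   55.7]))
driver (134, array([585. , 300.9,  33.6,  22.3,  34. ]), 'med', array([584.7, 299.6, 148.4]))
stand (376, array([585.4, 301.2,  65. ,  65.1,   9.9]), 'med', array([575. , 290.2,  63.8]))
box (1186, array([436.1, 331.3, 101.7, 100.3,  69.8]), 'med', array([435.3, 327.2,  39.9]))
knob (230, array([435.2, 331.1,  41.5,  45.9,  68. ]), 'med', array([436.7, 330.9,  55.1]))
spool (473, array([410.9, 183.6,  62.1,  60.6,   2.6]), 'med', array([410.7, 183.7,  48. ]))
flux (255, array([721.1, 278.3,  35. ,  43.2,  36.9]), 'med', array([718.5, 275.2,  67.4]))
meter (1561, a
[... 180 characters left out ...]

bar (251, array([517.5, 121.8,  10.3, 158.9,   0.8]), 'med', array([517.2, 121.4,  74.7]))
endstop (252, array([593.2, 198.9, 135.2,  13.2,   1.3]), 'med', array([590.9, 198.2,  59.3]))
ramp (1435, array([600.5,  -2.3, 102.4, 102.3,   2.3]), 'med', array([599.6,  -1.6,  15.6]))
deck (1584, array([595.5, 124.7, 100. , 114.4,   1.9]), 'med', array([595.1, 124.2,  17.8]))
yellow (86, array([355.9,  90.5,  39. ,  22.1,  21.9]), 'med', array([356.9,  90.6,  64.5]))
orange (115, array([310.5, 182.4,  39.8,  22.7,  39.8]), 'med', array([309.8, 181.9,  63.9]))
far 237 [ 2.8809331e-02 -9.9958491e-01  6.6243695e+02  6.7839203e+01]
near 235 [ 2.2390120e-02 -9.9974930e-01  5.3082495e+02  7.3083565e+01]
```

View pics/c0.png

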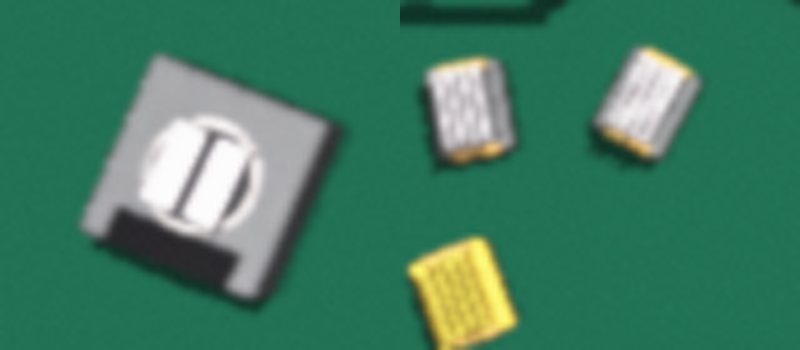

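The crop shows that both grey modules are upright, that the yellow block is a decoy, and that the switch slot at (200,178) runs close to the image vertical. I'll add a move planner and refine the crate pose.

```bash
cat > plan.py <<'E'
import sys
from h import *
from scipy.spatial.transform import Rotation as Ro
D0=np.array([598.9,-7.2]);YAW=np.radians(1.4)   # dock, mm
Rd=np.array([[np.cos(YAW),-np.sin(YAW)],[np.sin(YAW),np.cos(YAW)]])
def dock(x,y): return D0+Rd@np.array([x,y])
def undock(p): return Rd.T@(np.array(p)-D0)
def plan(x,y,z,jaw=None,tilt=0,flip=False):
    """target TCP in mm, jaw direction deg (world)"""
    s=manip.state(); R=Ro.from_euler('xyz',s['eef_rot'],degrees=True)
    p=np.array(s['ee_pos'])*1000; cj=R.apply([0,0,1]); ca=np.degrees(np.arctan2(cj[1],cj[0]))
    if jaw is None: jaw=ca
    else: jaw=ca+((jaw-ca+90)%180-90)
    if flip: jaw+=180
    zj=np.array([np.cos(np.radians(jaw)),np.sin(np.radians(jaw)),0]);xj=np.array([0,0,-1.])
    T=Ro.from_matrix(np.column_stack([xj,np.cross(zj,xj),zj]))
    sh=R.inv().apply(np.array([x,y,z])-p)/1000; rv=(R.inv()*T).as_rotvec()
    print('t%.1f tcp'%s['time'],p.round(1),'jaw %.1f'%ca,'q1 %.0f q6 %.0f'%(s['q'][0],s['q'][5]),'w%.1f'%(s['gripper_width']*1e3),'F',np.round(s['ft_force'],1))
    print('  shift',sh.round(4).tolist(),'rot',rv.round(3).tolist())
if __name__=='__main__':
    a=[float(v) for v in sys.argv[1:]]; plan(*a)
E
python3 - <<'E'
from m import *
from plan import dock,undock
P=np.load('top0.npy')
Q=P[146:200,318:384].reshape(-1,3)*1000
Q=Q[(Q[:,2]>27)&(Q[:,2]<41)]
D=np.array([undock(q[:2]) for q in Q]); Q=Q[D[:,1]<-92]
D=D[D[:,1]<-92]
print(len(D),np.percentile(D,[1,3,97,99],axis=0))
r=cv2.minAreaRect(Q[:,:2].astype(np.float32));print(r, undock(r[0]))
E
python3 plan.py 458.7 -3.1 150 64.8
```

```text
342 [[ -57.98370668 -220.8010971 ]
 [ -57.82414228 -220.25261335]
 [  60.77654354  -93.14179177]
 [  61.04818776  -93.05325886]]
((604.1805419921875, -164.09909057617188), (120.00326538085938, 128.08775329589844), 1.534505009651184) [   1.44557916 -156.98126974]
t0.1 tcp [ 196.7 -513.1  217.9] jaw -69.0 q1 -81 q6 -12 w92.8 F [-0.3  0.4  0.4]
  shift [0.0686, 0.4271, -0.3825] rot [0.806, -0.002, 0.0]
```

```bash
python3 -m handwheel '[[0,0.427,-0.383,0.806,0,0,0.06],[0,0.427,-0.383,0.806,0,0,0.06],[0,0.427,-0.383,0.806,0,0,0.06],[0,0.427,-0.383,0.806,0,0,0.06],[0,0.427,-0.383,0.806,0,0,0.06],[0,0.427,-0.383,0.806,0,0,0.06],[0,0.427,-0.383,0.806,0,0,0.06],[0,0.427,-0.383,0.806,0,0,0.06]]'
python3 -m handwheel '[[0,0.05,-0.045,0,0,0,0.06],[0,0.10,-0.09,0,0,0,0.06],[0,0.10,-0.09,0,0,0,0.06],[0,0.10,-0.09,0,0,0,0.06]]'
python3 plan.py 458.7 -3.1 100 64.8
```

```text
time: 1.1
ee_pos: [0.4206, -0.0764, 0.2187]
eef_rot: [79.1, 90.0, -36.1]
ft_force: [1.5, -1.2, 0.7]
gripper_width: 0.0599
time: 1.6
ee_pos: [0.5483, -0.0394, 0.2177]
eef_rot: [-71.7, 89.9, 173.1]
ft_force: [0.2, -0.3, -0.3]
gripper_width: 0.06
t1.6 tcp [548.3 -39.4 217.7] jaw -115.2 q1 -16 q6 99 w60.0 F [ 0.2 -0.3 -0.3]
  shift [0.118, -0.0963, 0.0052] rot [0.001, 0.001, 0.002]
```

```bash
python3 -m handwheel '[[0.118,-0.096,0.005,0,0,0,0.06],[0.118,-0.096,0.005,0,0,0,0.06],[0.118,-0.096,0.005,0,0,0,0.06],[0.118,-0.096,0.005,0,0,0,0.06],[0.118,-0.096,0.005,0,0,0,0.06]]'
python3 - <<'E'
from m import *
c=shot('side','s1');P=pts(c)
# modules: all points of table area between z 57..70, cluster
Q=P.reshape(-1,3)*1000
m=((P[...,2]>.056)&(P[...,2]<.07)&(P[...,0]>.27)&(P[...,0]<.5)&(P[...,1]>-.25)&(P[...,1]<.28)).astype(np.uint8)
n,l,st,_=cv2.connectedComponentsWithStats(m)
for i in range(1,n):
    if st[i,4]>8: print(st[i], np.median(P[l==i]*1000,0).round(1))
E
python3 plan.py 458.7 -3.1 36 64.8
```

```text
time: 2.22
ee_pos: [0.4613, -0.0043, 0.1023]
eef_rot: [97.5, 89.8, -17.8]
ft_force: [-0.5, -0.9, 0.5]
gripper_width: 0.0598
[325 211  13  11  87] [459.6  -1.5  64.5]
[306 226  17  11 121] [452.   93.1  64.5]
[336 239  17  10 131] [356.1  93.3  64.8]
[331 264  18  11 170] [310.8 184.   64.7]
t2.3 tcp [461.7  -4.3 102.4] jaw -115.3 q1 -14 q6 101 w59.8 F [-0.9 -0.6  0.6]
  shift [0.0664, -0.0035, 0.0002] rot [-0.001, -0.001, -0.004]
```

View pics/s1.png

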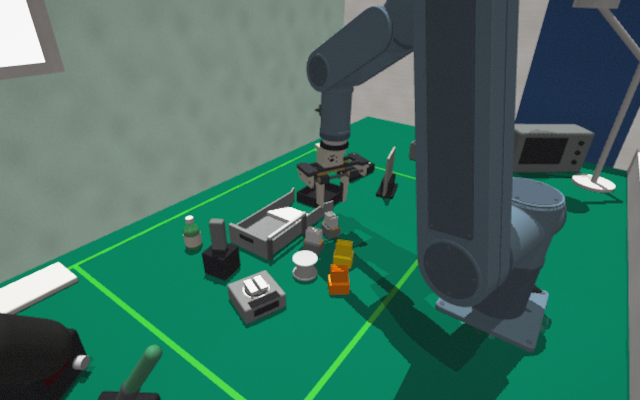

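The side view shows the gripper above module B at (331,222), with module A at (313,238); there are only two grey modules. I'll descend and grip.

```bash
python3 -m handwheel '[[0.03,-0.0035,0,0,0,0,0.06],[0.0665,-0.0035,0,0,0,0,0.06],[0.0665,-0.0035,0,0,0,0,0.06],[0.0665,-0.0035,0,0,0,0,0],[0.0665,-0.0035,0,0,0,0,0],[0.0665,-0.0035,0,0,0,0,0],[0.0665,-0.0035,0,0,0,0,0],[0.0665,-0.0035,0,0,0,0,0]]'
python3 -m handwheel '[[-0.03,0,0,0,0,0,0],[-0.06,0,0,0,0,0,0],[-0.09,0,0,0,0,0,0],[-0.09,0,0,0,0,0,0],[-0.09,0,0,0,0,0,0]]'
python3 -c "
from plan import *
p=np.array([604.2,-163])+Rd@[0,-27.];print(p);plan(*p,125,91.5)"
```

```text
time: 3.28
ee_pos: [0.457, -0.0018, 0.0346]
eef_rot: [94.4, 90.0, -20.8]
ft_force: [-1.1, -0.4, 3.6]
gripper_width: 0.0219
time: 3.9
ee_pos: [0.456, -0.0015, 0.1232]
eef_rot: [-79.8, 89.9, 165.0]
ft_force: [-0.8, 0.4, -1.6]
gripper_width: 0.022
[ 604.85966881 -189.99194022]
t3.9 tcp [456.   -1.5 123.2] jaw -115.2 q1 -14 q6 101 w22.0 F [-0.8  0.4 -1.6]
  shift [-0.0021, 0.2149, 0.1071] rot [-0.466, -0.0, 0.001]
```

```bash
python3 -m handwheel '[[-0.002,0.215,0.107,-0.466,0,0,0],[-0.002,0.215,0.107,-0.466,0,0,0],[-0.002,0.215,0.107,-0.466,0,0,0],[-0.002,0.215,0.107,-0.466,0,0,0],[-0.002,0.215,0.107,-0.466,0,0,0],[-0.002,0.215,0.107,-0.466,0,0,0],[-0.002,0.215,0.107,-0.466,0,0,0]]'
python3 -c "
from plan import *
p=np.array([604.2,-163])+Rd@[0,-27.];plan(*p,43,91.5)"
```

```text
time: 4.78
ee_pos: [0.6046, -0.1886, 0.1254]
eef_rot: [-124.4, 89.9, 147.1]
ft_force: [-0.6, -0.1, -0.4]
gripper_width: 0.0217
t4.8 tcp [ 604.6 -188.6  125.4] jaw -88.5 q1 -27 q6 61 w21.7 F [-0.6 -0.1 -0.4]
  shift [0.0824, 0.0004, 0.0015] rot [0.001, -0.001, 0.002]
```

```bash
python3 -m handwheel '[[0.04,0,0.0015,0,0,0,0],[0.07,0,0.0015,0,0,0,0],[0.084,0,0.0015,0,0,0,0],[0.084,0,0.0015,0,0,0,0],[0.084,0,0.0015,0,0,0,0.04],[0.084,0,0.0015,0,0,0,0.04],[0.04,0,0.0015,0,0,0,0.04],[-0.02,0,0.0015,0,0,0,0.04]]'
python3 plan.py 451.8 90.4 130 102
```

```text
time: 5.78
ee_pos: [0.6048, -0.1912, 0.1464]
eef_rot: [-119.4, 89.8, 152.1]
ft_force: [1.0, -0.8, 0.5]
gripper_width: 0.0399
t5.8 tcp [ 604.8 -191.2  146.4] jaw -88.5 q1 -28 q6 61 w39.9 F [ 1.  -0.8  0.5]
  shift [0.0172, -0.1457, -0.2854] rot [-0.184, -0.002, 0.003]
```

```bash
python3 -m handwheel '[[0.017,-0.146,-0.285,-0.184,0,0,0.06],[0.017,-0.146,-0.285,-0.184,0,0,0.06],[0.017,-0.146,-0.285,-0.184,0,0,0.06],[0.017,-0.146,-0.285,-0.184,0,0,0.06],[0.017,-0.146,-0.285,-0.184,0,0,0.06],[0.017,-0.146,-0.285,-0.184,0,0,0.06],[0.017,-0.146,-0.285,-0.184,0,0,0.06],[0.017,-0.146,-0.285,-0.184,0,0,0.06]]'
python3 - <<'E'
from m import *
for n in('side','top'):
    c=shot(n,n+'2');P=pts(c)
    m=((P[...,2]>.056)&(P[...,2]<.074)&(P[...,0]>.27)&(P[...,0]<.7)&(P[...,1]>-.25)&(P[...,1]<.28)).astype(np.uint8)
    k,l,st,_=cv2.connectedComponentsWithStats(m)
    for i in range(1,k):
        if st[i,4]>8: print(n,st[i], np.median(P[l==i]*1000,0).round(1),cv2.minAreaRect((P[l==i][:,:2]*1000).astype(np.float32)))
E
python3 plan.py 451.8 90.4 36 102
```

```text
time: 6.78
ee_pos: [0.4539, 0.0883, 0.1297]
eef_rot: [61.5, 89.9, -16.6]
ft_force: [-0.3, -0.0, 0.4]
gripper_width: 0.0602
side [326 176   7   8  40] [ 595.5 -187.9   67.8] ((597.9219360351562, -192.53050231933594), (18.45059585571289, 28.395132064819336), 4.889858245849609)
side [229 214  78  30 294] [549.3 197.7  61.6] ((550.6414794921875, 158.82028198242188), (217.46035766601562, 113.60994720458984), 47.24392318725586)
side [306 226  17  11 121] [451.9  93.7  64.4] ((453.5654602050781, 90.36123657226562), (40.95298385620117, 24.777790069580078), 10.449048042297363)
side [336 239  17  11 133] [355.6  92.6  64.7] ((357.27105712890625, 89.50801086425781), (39.98501968383789, 27.334285736083984), 22.621479034423828)
side [228 243  11   9  50] [568.4 272.6  64.9] ((575.1497192382812, 272.7971496582031), (32.29873275756836, 14.806486129760742), 3.8789963722229004)
side [331 264  18  10 167] [311.2 183.8  64.5] ((312.1639404296875, 181.57525634765625), (39.71600341796875, 25.841524124145508), 37.45195007324219)
top [210 144   6  40 181] [611.6 199.   59.7] ((611.2144775390625, 198.676681
[... 252 characters left out ...]
-181.4   68.8] ((608.0653686523438, -182.78970336914062), (40.08634948730469, 8.240104675292969), 1.5653284788131714)
top [363 161   4  16  49] [ 608.3 -194.3   68.8] ((608.3533935546875, -195.7447052001953), (39.50640869140625, 8.06054401397705), 1.8928879499435425)
top [268 198   4   5   9] [518.6  47.6  71.8] ((519.7926025390625, 47.358707427978516), (6.200942039489746, 10.224451065063477), 69.68193817138672)
top [205 272  17  18 112] [311.6 182.3  64.2] ((310.3427429199219, 182.31484985351562), (39.67901611328125, 22.960540771484375), 40.32798767089844)
t6.9 tcp [453.5  88.2 129.3] jaw -78.1 q1 -3 q6 75 w60.0 F [ 0.9 -0.1 -0.3]
  shift [0.0933, -0.0013, -0.0025] rot [-0.002, 0.0, -0.001]
```

```bash
python3 -m handwheel '[[0.05,-0.0013,-0.0025,0,0,0,0.06],[0.0935,-0.0013,-0.0025,0,0,0,0.06],[0.0935,-0.0013,-0.0025,0,0,0,0.06],[0.0935,-0.0013,-0.0025,0,0,0,0],[0.0935,-0.0013,-0.0025,0,0,0,0],[0.0935,-0.0013,-0.0025,0,0,0,0],[0.0935,-0.0013,-0.0025,0,0,0,0],[0.0935,-0.0013,-0.0025,0,0,0,0]]'
python3 -m handwheel '[[-0.03,0,0,0,0,0,0],[-0.06,0,0,0,0,0,0],[-0.095,0,0,0,0,0,0],[-0.095,0,0,0,0,0,0],[-0.095,0,0,0,0,0,0]]'
python3 -c "
from plan import *
p=np.array([604.2,-163])+Rd@[0,27.];print(p);plan(*p,130,91.5)"
```

```text
time: 7.88
ee_pos: [0.4511, 0.0916, 0.0363]
eef_rot: [67.6, 89.9, -10.3]
ft_force: [-0.9, -1.2, 4.7]
gripper_width: 0.0217
time: 8.5
ee_pos: [0.4499, 0.0918, 0.1298]
eef_rot: [-107.0, 89.9, 175.1]
ft_force: [0.2, 0.7, -1.6]
gripper_width: 0.0218
[ 603.54033119 -136.00805978]
t8.5 tcp [449.9  91.8 129.8] jaw -78.0 q1 -2 q6 76 w21.8 F [ 0.2  0.7 -1.6]
  shift [-0.0004, 0.1028, 0.2548] rot [0.184, -0.0, 0.001]
```

```bash
python3 -m handwheel '[[0,0.103,0.255,0.184,0,0,0],[0,0.103,0.255,0.184,0,0,0],[0,0.103,0.255,0.184,0,0,0],[0,0.103,0.255,0.184,0,0,0],[0,0.103,0.255,0.184,0,0,0],[0,0.103,0.255,0.184,0,0,0],[0,0.103,0.255,0.184,0,0,0],[0,0.103,0.255,0.184,0,0,0]]'
python3 -c "
from plan import *
p=np.array([604.2,-163])+Rd@[0,27.];plan(*p,42,91.5)"
```

```text
time: 9.5
ee_pos: [0.6036, -0.1347, 0.1302]
eef_rot: [-121.8, 89.9, 149.7]
ft_force: [0.4, -0.4, -0.7]
gripper_width: 0.0214
t9.5 tcp [ 603.6 -134.7  130.2] jaw -88.4 q1 -23 q6 66 w21.4 F [ 0.4 -0.4 -0.7]
  shift [0.0882, -0.0, 0.0013] rot [0.001, -0.001, 0.001]
```

```bash
python3 -m handwheel '[[0.04,0,0.0013,0,0,0,0],[0.07,0,0.0013,0,0,0,0],[0.088,0,0.0013,0,0,0,0],[0.088,0,0.0013,0,0,0,0],[0.088,0,0.0013,0,0,0,0.036],[0.088,0,0.0013,0,0,0,0.036],[0.04,0,0.0013,0,0,0,0.036],[-0.01,0,0.0013,0,0,0,0.036]]'
python3 -c "
from plan import *
p=dock(1.5,-255);print(p);plan(*p,130,1.4)"
```

```text
time: 10.5
ee_pos: [0.6042, -0.1375, 0.1417]
eef_rot: [-114.8, 89.9, 156.7]
ft_force: [1.0, -1.0, -0.2]
gripper_width: 0.0364
[ 606.62975766 -262.08723163]
t10.5 tcp [ 604.2 -137.5  141.7] jaw -88.5 q1 -23 q6 65 w36.4 F [ 1.  -1.  -0.2]
  shift [0.0117, -0.0008, 0.1246] rot [-1.569, -0.001, 0.0]
```

```bash
python3 -m handwheel '[[0,0,0.05,-0.2,0,0,0],[0,0,0.1,-0.4,0,0,0],[0.01,0,0.125,-0.6,0,0,0],[0.01,0,0.125,-0.8,0,0,0],[0.01,0,0.125,-1.0,0,0,0],[0.01,0,0.125,-1.2,0,0,0],[0.01,0,0.125,-1.4,0,0,0],[0.01,0,0.125,-1.57,0,0,0]]'
python3 - <<'E'
from m import *
from plan import *
plan(*dock(1.5,-255),20,1.4)
for n in('top',):
    c=shot(n,n+'3');P=pts(c)
    Q=P[146:200,318:384].reshape(-1,3)*1000; Q=Q[(Q[:,2]>60)&(Q[:,2]<76)]
    D=np.array([undock(q[:2]) for q in Q]);print(len(D),np.percentile(D,[2,50,98],axis=0).round(1))
E
```

```text
time: 11.5
ee_pos: [0.608, -0.2627, 0.1314]
eef_rot: [-31.8, 89.9, -34.0]
ft_force: [0.2, 0.6, 0.3]
gripper_width: 0.0006
t11.5 tcp [ 608.  -262.7  131.4] jaw -2.2 q1 -33 q6 -31 w0.6 F [0.2 0.6 0.3]
  shift [0.1114, 0.0006, -0.0014] rot [-0.063, 0.001, 0.001]
142 [[ -16.7 -187.5]
 [   6.3 -133. ]
 [  23.8 -117.7]]
```

View pics/top3.png

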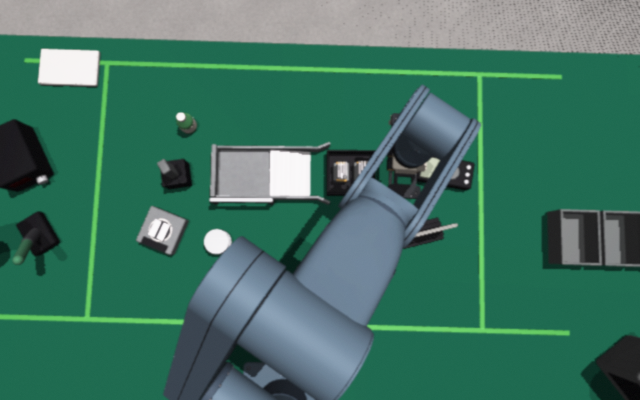

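Both modules stand in the crate, at (343,172) and (361,172). I'll lower the closed fingers behind the crate.

```bash
python3 -m handwheel '[[0.04,0,-0.001,-0.063,0,0,0],[0.08,0,-0.001,-0.063,0,0,0],[0.111,0,-0.001,-0.063,0,0,0],[0.111,0,-0.001,-0.063,0,0,0],[0.111,0,-0.001,-0.063,0,0,0]]'
python3 -c "
from plan import *
s=manip.state();print(undock(s['ee_pos'][:2]*1000));plan(*dock(1.5,-255),20,1.4)"
```

```text
time: 12.18
ee_pos: [0.6077, -0.2631, 0.0212]
eef_rot: [-33.3, 89.9, -32.3]
ft_force: [-0.7, 0.2, 0.3]
gripper_width: 0.0005
[   2.53199782 -256.0081203 ]
t12.2 tcp [ 607.7 -263.1   21.2] jaw 1.0 q1 -33 q6 -34 w0.5 F [-0.7  0.2  0.3]
  shift [0.0012, 0.001, -0.001] rot [-0.008, 0.002, 0.001]
```

```bash
python3 -m handwheel '[[0,0.018,-0.002,-0.008,0,0,0],[0,0.03,-0.002,-0.008,0,0,0],[0,0.042,-0.002,-0.008,0,0,0],[0,0.054,-0.002,-0.008,0,0,0],[0,0.066,-0.002,-0.008,0,0,0],[0,0.078,-0.002,-0.008,0,0,0],[0,0.09,-0.002,-0.008,0,0,0],[0,0.102,-0.002,-0.008,0,0,0]]'
cat > chk.py <<'E'
from m import *
from plan import *
import sys
s=manip.state();print('pusher dock',undock(s['ee_pos'][:2]*1000).round(1),(s['ee_pos']*1000).round(1),s['ft_force'].round(1))
for n in('top','side'):
    c=shot(n,f'{n}_{s["time"]:.0f}');P=pts(c)*1000
    D=np.dstack([(P[...,:2]-D0)@Rd,P[...,2]])
    v=cv2.cvtColor(c['color'],cv2.COLOR_BGR2HSV)[...,2]
    m=(v<45)&(abs(D[...,0])<61)&(D[...,1]>-260)&(D[...,1]<192)&(D[...,2]>4)&(D[...,2]<90)
    Q=D[m]
    if len(Q)<9: continue
    print(n,len(Q),'y',np.percentile(Q[:,1],[1,50,99]).round(1))
    for t in np.arange(-240,200,25):
        b=Q[abs(Q[:,1]-t)<5]
        if len(b)>3: print('   y%d zmax %.1f x %.1f %.1f'%(t,np.percentile(b[:,2],90),b[:,0].min(),b[:,0].max()))
E
python3 chk.py
```

```text
time: 13.18
ee_pos: [0.6036, -0.162, 0.0212]
eef_rot: [-64.5, 89.7, -63.0]
ft_force: [-2.5, -8.0, 4.1]
gripper_width: 0.0008
pusher dock [   0.9 -154.9] [ 603.6 -162.    21.2] [-2.5 -8.   4.1]
top 364 y [-139.1  -36.1  -18.7]
   y-140 zmax 26.1 x -41.1 -19.3
   y-115 zmax 11.3 x -27.3 55.0
   y-90 zmax 39.2 x -18.4 -9.9
   y-65 zmax 38.8 x 51.1 59.1
   y-40 zmax 39.2 x 50.5 59.0
   y-15 zmax 47.5 x -57.7 57.9
side 379 y [-141.2  -15.9  -10. ]
   y-140 zmax 33.0 x -54.4 -0.8
   y-115 zmax 37.7 x -56.6 -15.3
   y-65 zmax 43.7 x -53.0 60.9
   y-40 zmax 43.7 x -55.8 60.6
   y-15 zmax 44.6 x -54.8 60.7
```

```bash
python3 -m handwheel '[[0,0.012,0,0,0,0,0],[0,0.024,0,0,0,0,0],[0,0.036,0,0,0,0,0],[0,0.048,0,0,0,0,0],[0,0.06,0,0,0,0,0],[0,0.072,0,0,0,0,0],[0,0.084,0,0,0,0,0],[-0.002,0.096,0,0,0,0,0]]'
python3 -c "
from plan import *
s=manip.state();print(undock(s['ee_pos'][:2]*1000));plan(*dock(0,-60),22,1.4)"
```

```text
time: 14.28
ee_pos: [0.6006, -0.065, 0.022]
eef_rot: [-75.7, 89.9, -74.2]
ft_force: [-0.4, -11.1, 3.4]
gripper_width: 0.0005
[  0.33486268 -57.81677238]
t14.3 tcp [600.6 -65.   22. ] jaw 1.5 q1 -17 q6 -18 w0.5 F [ -0.4 -11.1   3.4]
  shift [0.0, -0.0022, -0.0003] rot [0.002, 0.001, 0.002]
```

```bash
python3 -m handwheel '[[-0.002,0.010,0,0,0,0,0],[-0.005,0.020,0,0,0,0,0],[-0.008,0.030,0,0,0,0,0],[-0.011,0.040,0,0,0,0,0],[-0.014,0.05,0,0,0,0,0],[-0.016,0.06,0,0,0,0,0],[-0.016,0.07,0,0,0,0,0],[-0.016,0.08,0,0,0,0,0]]'
python3 chk.py
```

```text
time: 15.28
ee_pos: [0.6, 0.0014, 0.0439]
eef_rot: [-82.3, 88.6, -80.6]
ft_force: [-20.1, -62.4, 46.3]
gripper_width: 0.0007
pusher dock [1.3 8.5] [600.    1.4  43.9] [-20.1 -62.4  46.3]
top 515 y [ 19.5  83.2 124.2]
   y35 zmax 32.3 x -45.1 -29.4
   y60 zmax 63.8 x -57.3 -18.9
   y85 zmax 57.1 x -56.8 25.5
   y110 zmax 74.9 x -56.9 -20.7
side 548 y [ 24.4 149.1 154.6]
   y35 zmax 63.9 x -55.3 -12.8
   y60 zmax 68.5 x -56.3 -51.2
   y85 zmax 69.9 x -55.1 -12.4
   y110 zmax 73.8 x -55.7 61.0
   y135 zmax 78.0 x -56.6 60.9
```

```bash
ls pics
python3 - <<'E'
import cv2
a=cv2.imread('pics/side_15.png')[170:270,210:350];b=cv2.imread('pics/top_15.png')[130:220,200:350]
a=cv2.resize(a,(700,500),interpolation=cv2.INTER_CUBIC);cv2.imwrite('pics/jam.png',a)
E
```

```text
c0.png
s1.png
side0.png
side2.png
side_13.png
side_15.png
top0.png
top2.png
top3.png
top_13.png
top_15.png
```

View pics/jam.png

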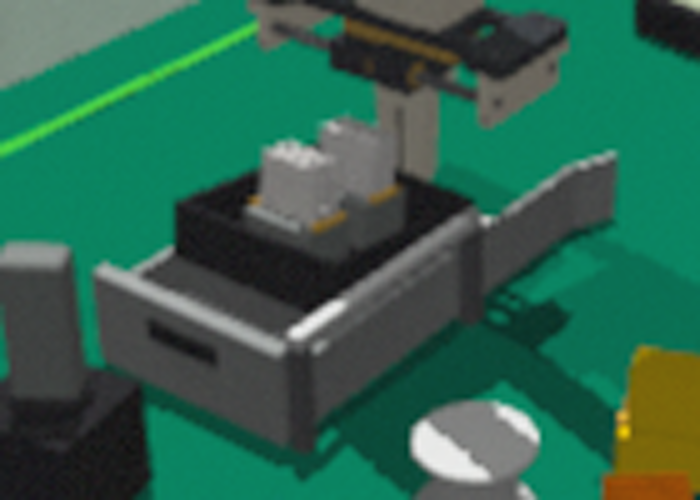

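The crate is bridging the crest, with its rear edge at y≈25 in the dock frame and its nose still up. Finger friction is holding the rear down, so I'll back off and let it tip.

```bash
python3 -m handwheel '[[0,-0.01,0,0,0,0,0],[0,-0.02,0,0,0,0,0],[0,-0.03,0,0,0,0,0],[0,-0.03,0,0,0,0,0],[0,-0.03,0,0,0,0,0]]'
python3 chk.py
python3 - <<'E'
import cv2
a=cv2.imread('pics/side_16.png')[170:270,210:350]
a=cv2.resize(a,(700,500),interpolation=cv2.INTER_CUBIC);cv2.imwrite('pics/jam2.png',a)
E
```

```text
time: 16.0
ee_pos: [0.5989, -0.0143, 0.0373]
eef_rot: [145.0, 90.0, 146.5]
ft_force: [-0.1, 0.3, 0.3]
gripper_width: 0.0005
pusher dock [-0.1 -7.1] [598.9 -14.3  37.3] [-0.1  0.3  0.3]
top 600 y [ 30.2  79.2 156.4]
   y35 zmax 70.4 x -57.0 12.6
   y60 zmax 64.5 x -57.2 -18.5
   y85 zmax 35.3 x -52.3 -16.1
   y135 zmax 44.3 x 40.9 59.5
   y160 zmax 53.9 x -36.8 57.0
side 446 y [ 30.9 141.5 160.3]
   y35 zmax 66.5 x -53.6 8.4
   y60 zmax 65.2 x -56.1 60.9
   y85 zmax 63.8 x -56.5 -7.5
   y110 zmax 58.3 x -51.4 61.0
   y135 zmax 53.5 x 58.9 61.0
   y160 zmax 52.8 x -40.8 60.9
```

View pics/jam2.png

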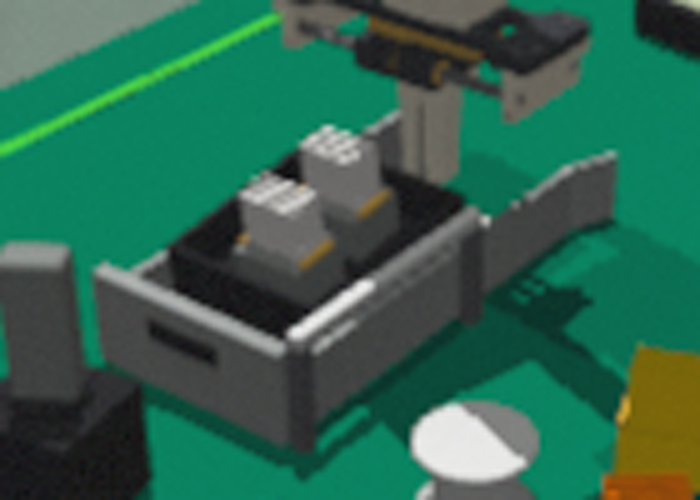

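It tipped nose-down onto the deck, so I'll push again.

```bash
python3 -m handwheel '[[-0.003,0.012,0,0,0,0,0],[-0.003,0.024,0,0,0,0,0],[-0.003,0.032,0,0,0,0,0],[-0.003,0.039,0,0,0,0,0],[-0.003,0.046,0,0,0,0,0],[-0.003,0.053,0,0,0,0,0],[-0.003,0.06,0,0,0,0,0],[-0.003,0.066,0,0,0,0,0]]'
python3 chk.py
```

```text
time: 17.1
ee_pos: [0.5975, 0.0517, 0.0407]
eef_rot: [-29.4, 90.0, -27.9]
ft_force: [-0.1, -2.6, -1.3]
gripper_width: 0.0007
pusher dock [ 0.1 58.9] [597.5  51.7  40.7] [-0.1 -2.6 -1.3]
top 486 y [ 72.2 136.3 178.4]
   y85 zmax 24.3 x -44.3 -27.8
   y110 zmax 43.5 x -57.4 -19.9
   y135 zmax 37.7 x -57.5 28.0
   y160 zmax 49.0 x -57.5 -19.6
side 138 y [ 70.6  87.5 184.5]
   y85 zmax 53.0 x -18.9 60.3
   y160 zmax 49.4 x 56.8 60.9
   y185 zmax 52.6 x 58.8 60.2
```

The crate rim is at z≈53 front and rear, which is 18+35, so it is flat behind the lip with its rear edge at y≈66. I'll retreat and go for the panel.

```bash
python3 - <<'E'
s=open('plan.py').read()
s=s.replace("np.cross(zj,xj),zj]))","np.cross(zj,xj),zj]))*Ro.from_rotvec([0,tilt,0])")
open('plan.py','w').write(s)
E
python3 -m handwheel '[[0,-0.012,0,0,0,0,0],[-0.06,-0.012,0,0,0,0,0],[-0.12,-0.012,0,0,0,0,0.03],[-0.18,-0.012,0,0,0,0,0.03],[-0.18,-0.012,0,0,0,0,0.03]]'
python3 plan.py 448.9 -349.7 200 15.2
```

```text
time: 17.82
ee_pos: [0.601, 0.0384, 0.2271]
eef_rot: [-6.9, 89.3, -5.4]
ft_force: [0.7, 0.1, 0.0]
gripper_width: 0.0258
t17.8 tcp [601.   38.4 227.1] jaw 1.5 q1 -7 q6 -8 w25.8 F [0.7 0.1 0. ]
  shift [0.0257, -0.384, -0.1623] rot [-0.24, 0.012, 0.003]
```

```bash
python3 -m handwheel '[[0,-0.384,-0.162,-0.24,0.012,0,0.04],[0,-0.384,-0.162,-0.24,0.012,0,0.04],[0,-0.384,-0.162,-0.24,0.012,0,0.04],[0,-0.384,-0.162,-0.24,0.012,0,0.04],[0,-0.384,-0.162,-0.24,0.012,0,0.04],[0,-0.384,-0.162,-0.24,0.012,0,0.04],[0,-0.384,-0.162,-0.24,0.012,0,0.04],[0,-0.384,-0.162,-0.24,0.012,0,0.04]]'
python3 plan.py 448.9 -349.7 185 15.2
python3 - <<'E'
from m import *
from plan import *
c=shot('side','side_p');P=pts(c)*1000
D=np.dstack([(P[...,:2]-D0)@Rd,P[...,2]])
Q=P[(D[...,1]<-250)&(P[...,2]>130)&(P[...,2]<157)&(P[...,1]>-450)&(P[...,0]>380)&(P[...,0]<520)]
print(len(Q),cv2.minAreaRect(Q[:,:2].astype(np.float32)))
v=cv2.cvtColor(c['color'],cv2.COLOR_BGR2HSV)[...,2]
Q=D[(abs(D[...,0])<61)&(D[...,1]>40)&(D[...,1]<192)&(D[...,2]>44)&(D[...,2]<60)&(v<45)]
Q2=D[(abs(D[...,0])<61)&(D[...,1]>40)&(D[...,1]<192)&(D[...,2]>75)&(D[...,2]<95)]
print(len(Q),[(t,np.percentile(Q[abs(Q[:,1]-t)<6][:,2],90).round(1)) for t in (75,100,130,160,190) if (abs(Q[:,1]-t)<6).sum()>2],Q[:,1].min(),Q[:,1].max())
print(len(Q2),np.percentile(Q2,[3,50,97],axis=0).round())
E
```

```text
time: 18.82
ee_pos: [0.4435, -0.3517, 0.219]
eef_rot: [167.1, 89.2, -178.0]
ft_force: [1.3, 0.3, -0.9]
gripper_width: 0.0401
t18.8 tcp [ 443.5 -351.7  219. ] jaw 14.9 q1 -49 q6 -64 w40.1 F [ 1.3  0.3 -0.9]
  shift [0.034, 0.0005, 0.0062] rot [-0.005, -0.013, -0.003]
67 ((450.14410400390625, -349.0420837402344), (8.447364807128906, 119.5123062133789), 15.87346363067627)
54 [(75, np.float64(49.9)), (160, np.float64(54.7))] 71.47878854250757 184.11134409571142
248 [[-14.  96.  76.]
 [  3. 150.  87.]
 [ 25. 172.  91.]]
```

View pics/side_p.png

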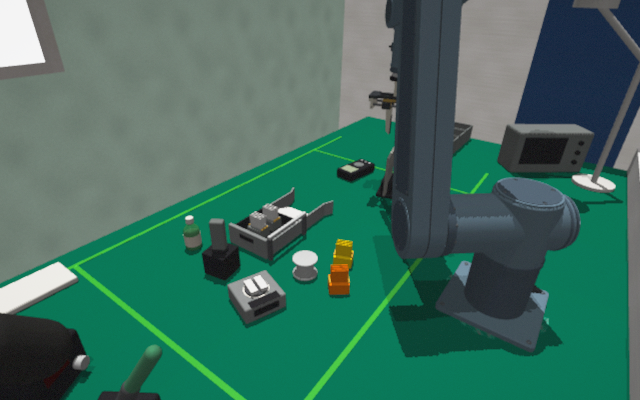

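The crate with both modules is down in the dock at (268,222), and the gripper is above the panel. I'll grip the panel now.

```bash
python3 -m handwheel '[[0.034,0.0005,0.0065,0,-0.013,0,0.04],[0.065,0.0005,0.0065,0,-0.013,0,0.04],[0.097,0.0005,0.0065,0,-0.013,0,0.04],[0.097,0.0005,0.0065,0,-0.013,0,0.04],[0.097,0.0005,0.0065,0,-0.013,0,0],[0.097,0.0005,0.0065,0,-0.013,0,0],[0.097,0.0005,0.0065,0,-0.013,0,0],[0.097,0.0005,0.0065,0,-0.013,0,0]]'
python3 plan.py 449.5 -349.4 122 15.5
```

```text
time: 19.88
ee_pos: [0.4506, -0.3471, 0.1244]
eef_rot: [21.8, 90.0, 37.0]
ft_force: [-2.4, -0.5, 3.3]
gripper_width: 0.0078
t19.9 tcp [ 450.6 -347.1  124.4] jaw 15.3 q1 -49 q6 -64 w7.8 F [-2.4 -0.5  3.3]
  shift [0.0024, -0.0019, -0.0016] rot [-0.004, 0.001, -0.0]
```

```bash
python3 -m handwheel '[[-0.02,0,0,0,0,0,0],[-0.045,0,0,0,0,0,0],[-0.075,0,0,0,0,0,0],[-0.105,0,0,0,0,0,0],[-0.105,0,0,0,0,0,0]]'
python3 -c "
from plan import *
p=dock(-110,131);print(p);plan(*p,225,1.4)"
```

```text
time: 20.5
ee_pos: [0.4516, -0.3479, 0.2308]
eef_rot: [-42.0, 89.7, -26.7]
ft_force: [-0.3, -1.0, -2.5]
gripper_width: 0.0078
[485.73222079 121.07335556]
t20.5 tcp [ 451.6 -347.9  230.8] jaw 15.2 q1 -49 q6 -64 w7.8 F [-0.3 -1.  -2.5]
  shift [0.005, 0.4435, 0.1562] rot [0.242, 0.004, 0.003]
```

```bash
python3 -m handwheel '[[0,0.055,0.02,0.03,0,0,0],[0,0.11,0.04,0.06,0,0,0],[0,0.165,0.06,0.09,0,0,0],[0,0.22,0.08,0.12,0,0,0],[0,0.275,0.10,0.15,0,0,0],[0,0.33,0.12,0.18,0,0,0],[0,0.385,0.137,0.21,0,0,0],[0,0.4435,0.156,0.242,0.004,0.003,0]]'
python3 -c "
from plan import *
# tilted hold: panel centre is 42 below TCP along tool. clear of bar by 6mm
th=.22
cx=-83-6-75*np.tan(th)-4/np.cos(th)+70*np.sin(th); print('centre x',cx)
p=dock(cx+42*np.sin(th),131);print(p);plan(*p,150,1.4,th)"
```

```text
time: 21.5
ee_pos: [0.4836, 0.1238, 0.2277]
eef_rot: [145.3, 89.6, 146.6]
ft_force: [0.7, -0.5, -1.5]
gripper_width: 0.0078
centre x -94.59417432384922
[510.2963558  121.67369009]
t21.5 tcp [483.6 123.8 227.7] jaw 1.3 q1 1 q6 0 w7.8 F [ 0.7 -0.5 -1.5]
  shift [0.0775, -0.003, 0.0271] rot [-0.001, 0.214, -0.004]
```

```bash
python3 -m handwheel '[[0,-0.003,0.01,0,0.1,0,0],[0.02,-0.003,0.027,0,0.214,0,0],[0.04,-0.003,0.027,0,0.214,0,0],[0.06,-0.003,0.027,0,0.214,0,0],[0.06,-0.003,0.027,0,0.214,0,0]]'
cat > pan.py <<'E'
from m import *
from plan import *
s=manip.state()
for n in('side','top'):
    c=shot(n,f'{n}_pan{s["time"]:.0f}');P=pts(c)*1000
    D=np.dstack([(P[...,:2]-D0)@Rd,P[...,2]])
    # panel -x face points
    m=(D[...,0]>-150)&(D[...,0]<-40)&(D[...,1]>60)&(D[...,1]<205)&(D[...,2]>8)&(D[...,2]<190)
    Q=D[m]
    for t in (80,90,100,115,125,150,165,180):
        b=Q[abs(Q[:,1]-t)<5]
        if len(b)>3: print(n,t,[(int(z),round(float(np.percentile(b[abs(b[:,2]-z)<8][:,0],10)),1)) for z in range(20,180,20) if (abs(b[:,2]-z)<8).sum()>1])
E
python3 pan.py
python3 -c "
from plan import *
th=.22
p=dock(-94.6+42*np.sin(th),131);plan(*p,111,1.4,th)"
```

```text
time: 22.12
ee_pos: [0.5095, 0.1199, 0.1662]
eef_rot: [178.9, 77.2, -179.7]
ft_force: [0.1, -0.1, -1.7]
gripper_width: 0.0079
side 80 [(60, -114.6), (80, -110.8), (100, -106.5), (120, -103.1), (140, -97.7), (160, -93.9)]
side 90 [(60, -115.2), (80, -111.5), (100, -106.3), (120, -102.9), (140, -97.6), (160, -92.5)]
side 100 [(60, -114.4), (80, -111.2), (100, -106.5), (120, -100.9), (140, -97.2), (160, -92.5)]
side 115 [(60, -114.2), (80, -111.9), (100, -106.8), (120, -103.2), (140, -98.0), (160, -92.7)]
side 125 [(60, -114.4), (80, -111.2), (100, -106.3), (120, -102.2), (140, -98.2), (160, -93.6)]
side 150 [(20, -67.1), (40, -67.2), (60, -114.0), (80, -111.6), (100, -106.7), (120, -101.9), (140, -97.8), (160, -93.7)]
side 165 [(20, -67.7), (40, -67.2), (60, -114.2), (80, -111.3), (100, -107.4), (120, -102.0), (140, -97.2), (160, -92.6)]
side 180 [(20, -67.1), (40, -68.0), (60, -113.8), (80, -110.7), (100, -107.3), (120, -101.7), (140, -97.1), (160, -93.2)]
top 80 [(20, -57.1), (40, -66.8), (60, -114.4), (80, -112.6), (100, -107.3), (120, -101.9), (140, -98.6), (160, -93.9)]
top 90 [(20, -46.8), (40, -57.5), (60, -114.4), (80, -111.6), (100, -107.2), (120, -102.2), (140, -98.5), (160, -93.6)]
top 100 [(20, -47.0), (40, -57.4), (60, -114.5), (80, -111.7), (100, -106.9), (120, -101.9), (140, -98.8), (160, -93.7)]
top 115 [(20, -47.1), (40, -57.6), (60, -114.4), (80, -110.8), (100, -107.5), (120, -102.2), (140, -98.6), (160, -93.9)]
top 125 [(20, -46.8), (60, -114.5), (80, -112.4), (100, -106.9)]
top 180 [(120, -101.7), (160, -93.4)]
t22.2 tcp [511.1 119.9 168.8] jaw 1.4 q1 1 q6 -1 w7.8 F [ 0.8 -0.  -1.5]
  shift [0.0566, 0.0015, 0.0118] rot [0.0, 0.001, -0.004]
```

```bash
ls pics | grep pan
python3 - <<'E'
import cv2,glob
f=sorted(glob.glob('pics/side_pan*'))[-1]
a=cv2.imread(f)[110:270,180:390]
cv2.imwrite('pics/pc1.png',cv2.resize(a,None,fx=3.5,fy=3.5,interpolation=cv2.INTER_CUBIC))
E
```

```text
side_pan22.png
top_pan22.png
```

View pics/pc1.png

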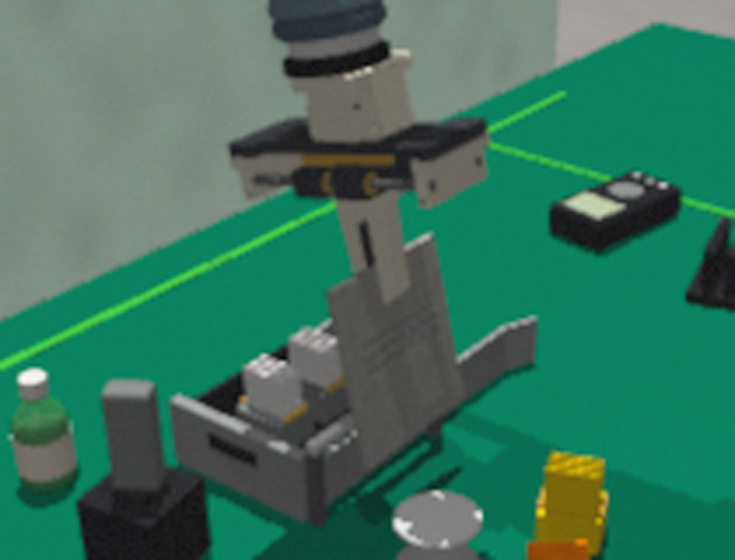

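The panel is gripped squarely, tilted about 0.22 rad, with its foot roughly 57 mm above the table and clear of the bar. I'll lower it.

```bash
python3 -m handwheel '[[0.02,0.0015,0.008,0,0,0,0],[0.04,0.0015,0.0135,0,0,0,0],[0.049,0.0015,0.0153,0,0,0,0],[0.053,0.0015,0.0162,0,0,0,0],[0.056,0.0015,0.0168,0,0,0,0],[0.056,0.0015,0.0168,0,0,0,0]]'
python3 pan.py | grep -E ' (80|115|150) '
python3 plan.py 511 119.9 111
```

```text
time: 22.98
ee_pos: [0.5159, 0.1218, 0.1114]
eef_rot: [178.9, 77.6, -179.7]
ft_force: [-0.3, 0.5, -1.6]
gripper_width: 0.0078
side 80 [(20, -106.7), (40, -101.3), (60, -96.3), (80, -91.5), (100, -88.4), (120, -83.4), (140, -80.3)]
side 115 [(20, -105.6), (40, -101.7), (60, -96.2), (80, -91.9), (100, -87.6)]
side 150 [(20, -105.5), (40, -100.6), (60, -96.3), (80, -92.5), (100, -86.9), (120, -83.1), (140, -78.2)]
top 80 [(20, -105.5), (40, -101.7), (60, -98.1), (80, -93.4), (100, -89.4), (120, -84.5), (140, -79.4)]
top 115 [(20, -106.4), (40, -101.9), (60, -98.3), (80, -92.8), (100, -89.6)]
t23.1 tcp [516.  121.8 111.5] jaw 1.4 q1 1 q6 -0 w8.1 F [-0.  -0.1 -2.1]
  shift [0.0015, -0.0018, -0.0048] rot [-0.0, -0.217, -0.004]
```

```bash
python3 -m handwheel '[[0.0015,0,0,0,0,0,0],[0.0015,0,0,0,0,0,0],[0.0015,0,0,0,0,0,0.02],[0.0015,0,0,0,0,0,0.025],[0.0015,0,0,0,0,0,0.025],[0.0015,0,0,0,0,0,0.025]]'
python3 pan.py | grep -E ' (80|115|150) '
python3 plan.py 511 119.9 111
```

```text
time: 23.82
ee_pos: [0.5153, 0.1218, 0.1094]
eef_rot: [178.9, 77.5, -179.7]
ft_force: [0.2, -0.2, -0.1]
gripper_width: 0.0251
side 80 [(20, -104.4), (40, -100.4), (60, -94.6), (80, -90.4), (100, -84.6), (120, -79.2), (140, -75.7)]
side 115 [(20, -104.8), (40, -99.4), (60, -94.5), (80, -90.5), (100, -84.9)]
side 150 [(20, -104.7), (40, -100.2), (60, -94.2), (80, -90.2), (100, -85.0), (120, -79.0), (140, -74.5)]
top 80 [(20, -106.3), (40, -101.5), (60, -98.0), (80, -90.9), (100, -86.6), (120, -80.5), (140, -76.0)]
top 115 [(20, -105.4), (40, -99.8), (60, -95.8), (80, -90.5)]
t23.9 tcp [515.3 121.8 109.4] jaw 1.4 q1 1 q6 -0 w24.7 F [ 0.2 -0.2 -0.5]
  shift [-0.0006, -0.0018, -0.0046] rot [-0.0, -0.218, -0.004]
```

The panel now leans on the bar: its slope is about 0.24 and it is parallel. I'll retract, measure the slot angle and head for the driver.

```bash
python3 -m handwheel '[[-0.03,0,0,0,0,0,0.025],[-0.07,0,0,0,0,0,0.025],[-0.12,0,0,0,0,0,0.025],[-0.16,0,0,0,0,0,0.05],[-0.16,0,0,0,0,0,0.06]]'
python3 - <<'E'
from m import *
from plan import *
c=cv2.imread('pics/top0.png'); P=np.load('top0.npy')*1000
g=cv2.cvtColor(c,cv2.COLOR_BGR2GRAY)
d=np.hypot(P[...,0]-435.3,P[...,1]-331.2)
m=(d<18)&(P[...,2]>40)&(P[...,2]<60); print('gray',np.percentile(g[m],[2,10,50,90]))
k=P[(d<30)&(P[...,2]>50)&(P[...,2]<60)]; (a,b),r=cv2.minEnclosingCircle(k[:,:2].astype(np.float32));print('knob circle',a,b,r)
s=m&(g<130); Q=P[s]; print(len(Q))
# project slot pixels to plane z=55
cc=shot('top','top_s')
def ray(u,v,z,c=cc):
    f=200/np.tan(np.radians(c['fovy'])/2);R=np.array(c['R']);o=-R.T@np.array(c['t'])
    w=R.T@np.array([(u-c['cx'])/f,(v-c['cy'])/f,1]);return (o+w*(z-o[2])/w[2])*1000
v,u=np.nonzero(s);W=np.array([ray(a,b,.055)[:2] for a,b in zip(u,v)],np.float32)
l=cv2.fitLine(W,cv2.DIST_HUBER,0,.01,.01).ravel();print('slot',np.degrees(np.arctan2(l[1],l[0])),l[2:])
Pn=pts(cc);print('driver',seg(Pn,(150,195,150,195),138,158),'stand',seg(Pn,(150,195,150,195),58,70))
plan(585,300.9,200,124,0,True)
E
python3 pan.py | grep -E ' (80|115|150) '
```

```text
time: 24.55
ee_pos: [0.552, 0.122, 0.269]
eef_rot: [178.9, 77.9, -179.7]
ft_force: [1.3, -0.4, -1.3]
gripper_width: 0.0408
gray [126.  150.6 250.  252. ]
knob circle 435.7541198730469 330.35797119140625 28.85694694519043
8
slot -20.684864 [435.76703 329.87326]
driver (50, array([583.4, 290.7,  28.6,  11.4,   1.8]), 'med', array([580.1, 292.4, 146.2])) stand (337, array([586.1, 297.4,  65. ,  58.4,  10.5]), 'med', array([577.5, 286.6,  64. ]))
t24.6 tcp [550.7 122.  266.8] jaw 1.4 q1 1 q6 -0 w44.9 F [ 0.2  0.4 -0.9]
  shift [0.0578, 0.1778, 0.0521] rot [-2.13, -0.121, -0.232]
side 80 [(20, -105.2), (40, -99.2), (60, -94.6), (80, -89.7), (100, -84.2), (120, -78.9), (140, -74.5)]
side 115 [(20, -104.9), (40, -99.9), (60, -93.8), (80, -89.3), (100, -85.5), (120, -78.6), (140, -74.9)]
side 150 [(20, -105.6), (40, -100.5), (60, -94.2), (80, -89.6), (100, -85.0), (120, -79.6), (140, -75.3)]
top 80 [(20, -105.6), (40, -101.4), (60, -95.6), (80, -92.2), (100, -86.6), (120, -79.9), (140, -76.4)]
top 115 [(20, -105.5), (40, -101.5), (60, -96.1), (80, -90.1), (100, -85.5), (120, -81.6), (140, -75.1)]
top 150 [(20, -105.6), (40, -101.6), (60, -96.9), (80, -90.4)]
```

```bash
python3 -m handwheel '[[0,0.02,0.005,0,-0.11,0,0.06],[0,0.04,0.01,0,-0.218,0,0.06],[0,0.08,0.02,0,-0.218,0,0.06],[0,0.12,0.03,0,-0.218,0,0.06],[0,0.178,0.04,0,-0.218,0,0.06],[0,0.178,0.04,0,-0.218,0,0.06]]'
python3 plan.py 585 300.9 200 124 0 1
```

```text
time: 25.45
ee_pos: [0.5831, 0.3043, 0.2548]
eef_rot: [135.6, 89.7, 137.3]
ft_force: [0.3, -0.3, 0.4]
gripper_width: 0.0601
t25.4 tcp [583.1 304.3 254.8] jaw 1.6 q1 18 q6 16 w60.1 F [ 0.3 -0.3  0.4]
  shift [0.0547, -0.0037, 0.002] rot [-2.136, 0.002, -0.007]
```

```bash
python3 -m handwheel '[[0,-0.003,0.002,-0.18,0,0,0.06],[0,-0.003,0.002,-0.36,0,0,0.06],[0,-0.003,0.002,-0.54,0,0,0.06],[0,-0.003,0.002,-0.72,0,0,0.06],[0,-0.003,0.002,-0.9,0,0,0.06],[0,-0.003,0.002,-1.08,0,0,0.06],[0,-0.003,0.002,-1.26,0,0,0.06],[0,-0.003,0.002,-1.43,0,0,0.06]]'
python3 plan.py 585 300.9 180 124
```

```text
time: 26.45
ee_pos: [0.586, 0.2964, 0.2563]
eef_rot: [48.9, 89.8, 132.5]
ft_force: [-1.3, -0.0, 0.8]
gripper_width: 0.0599
t26.4 tcp [586.  296.4 256.3] jaw 83.6 q1 17 q6 -67 w59.9 F [-1.3 -0.   0.8]
  shift [0.0764, 0.0013, 0.0041] rot [-0.705, 0.003, -0.002]
```

```bash
python3 -m handwheel '[[0.02,0.0013,0.004,-0.18,0,0,0.06],[0.04,0.0013,0.004,-0.36,0,0,0.06],[0.06,0.0013,0.004,-0.54,0,0,0.06],[0.076,0.0013,0.004,-0.705,0,0,0.06],[0.076,0.0013,0.004,-0.705,0,0,0.06],[0.076,0.0013,0.004,-0.705,0,0,0.06]]'
python3 plan.py 585 300.9 90 124
```

```text
time: 27.2
ee_pos: [0.586, 0.3018, 0.182]
eef_rot: [-33.3, 89.8, 90.2]
ft_force: [-0.2, 0.4, 0.4]
gripper_width: 0.0599
t27.2 tcp [586.  301.8 182. ] jaw 123.5 q1 17 q6 -106 w59.9 F [-0.2  0.4  0.4]
  shift [0.092, 0.0015, -0.0005] rot [-0.009, 0.003, 0.002]
```

```bash
python3 -m handwheel '[[0.03,0.0015,0,-0.009,0.003,0.002,0.06],[0.06,0.0015,0,-0.009,0.003,0.002,0.06],[0.092,0.0015,0,-0.009,0.003,0.002,0.06],[0.092,0.0015,0,-0.009,0.003,0.002,0.06],[0.092,0.0015,0,-0.009,0.003,0.002,0],[0.092,0.0015,0,-0.009,0.003,0.002,0],[0.092,0.0015,0,-0.009,0.003,0.002,0],[0.092,0.0015,0,-0.009,0.003,0.002,0]]'
python3 -m handwheel '[[-0.02,0,0,0,0,0,0],[-0.04,0,0,0,0,0,0],[-0.06,0,0,0,0,0,0],[-0.08,0,0,0,0,0,0],[-0.1,0,0,0,0,0,0],[-0.1,0,0,0,0,0,0]]'
python3 plan.py 435.8 330.8 180 69.5
```

```text
time: 28.2
ee_pos: [0.5851, 0.302, 0.0906]
eef_rot: [-96.2, 89.9, 28.0]
ft_force: [1.1, -0.3, 0.5]
gripper_width: 0.0245
time: 28.95
ee_pos: [0.5857, 0.3022, 0.1916]
eef_rot: [-100.0, 89.8, 24.2]
ft_force: [0.1, -0.0, -2.1]
gripper_width: 0.0217
t28.9 tcp [585.7 302.2 191.6] jaw 124.2 q1 18 q6 -107 w21.7 F [ 0.1 -0.  -2.1]
  shift [0.0111, 0.1079, 0.1079] rot [0.955, 0.001, 0.004]
```

```bash
python3 -m handwheel '[[0,0.02,0.02,0.15,0,0,0],[0,0.04,0.04,0.3,0,0,0],[0,0.06,0.06,0.45,0,0,0],[0,0.08,0.08,0.6,0,0,0],[0,0.1,0.1,0.75,0,0,0],[0.01,0.108,0.108,0.9,0,0,0],[0.011,0.108,0.108,0.955,0,0.004,0],[0.011,0.108,0.108,0.955,0,0.004,0]]'
python3 - <<'E'
from m import *
from plan import *
plan(435.8,330.8,131,69.5)
c=shot('side','side_dr')
P=pts(c)*1000
p=np.array(manip.state()['ee_pos'])*1000
d=np.hypot(P[...,0]-p[0],P[...,1]-p[1])
for z in range(62,180,8):
    Q=P[(d<35)&(abs(P[...,2]-z)<4)]
    if len(Q)>2: print(z,len(Q),(np.median(Q,0)-p)[:2].round(1))
print('lowest',np.percentile(P[(d<15)&(P[...,2]>62)][:,2],[0,2,5]) )
cv2.imwrite('pics/dr.png',cv2.resize(c['color'][170:330,200:320],None,fx=4,fy=3.7,interpolation=cv2.INTER_CUBIC))
E
```

```text
time: 29.95
ee_pos: [0.434, 0.3303, 0.1778]
eef_rot: [118.0, 89.7, -172.5]
ft_force: [-0.5, 0.2, -0.4]
gripper_width: 0.0219
t29.9 tcp [434.  330.3 177.8] jaw 69.5 q1 25 q6 -44 w21.9 F [-0.5  0.2 -0.4]
  shift [0.0468, -0.0017, 0.0013] rot [0.001, -0.002, -0.005]
62 7 [-1.8  1.1]
94 8 [-3.6  1.4]
102 11 [-1.8  0.7]
110 14 [-1.7  1.8]
118 14 [-1.6  1.8]
126 12 [-2.   2.2]
134 12 [-1.5  2. ]
150 29 [-13.  11.]
158 92 [-8.9  9.3]
166 46 [-11.5   8. ]
174 35 [-13.7   7.5]
lowest [ 93.92122846  97.67231781 106.3178505 ]
```

View pics/dr.png

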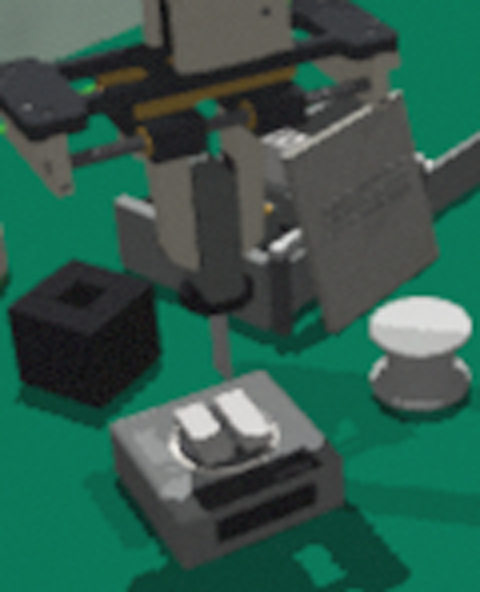

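The driver hangs straight in the gripper above the slot, with its tip at z≈94. I'll descend carefully.

```bash
python3 -m handwheel '[[0.012,-0.0017,0.0012,0,0,-0.005,0],[0.024,-0.0017,0.0012,0,0,-0.005,0],[0.034,-0.0017,0.0012,0,0,-0.005,0],[0.038,-0.0017,0.0012,0,0,-0.005,0],[0.041,-0.0017,0.0012,0,0,-0.005,0],[0.044,-0.0017,0.0012,0,0,-0.005,0]]'
python3 plan.py 435.8 330.6 131 69.5
```

```text
time: 30.75
ee_pos: [0.4368, 0.3311, 0.1349]
eef_rot: [-107.7, 89.9, -38.2]
ft_force: [-0.1, 0.4, -0.9]
gripper_width: 0.0222
t30.8 tcp [436.8 331.1 134.9] jaw 69.5 q1 26 q6 -44 w22.2 F [-0.1  0.4 -0.9]
  shift [0.0039, 0.0008, -0.0008] rot [0.0, -0.001, 0.002]
```

```bash
python3 -m handwheel '[[0.0035,0.0005,-0.0005,0,0,0,0],[0.0035,0.0005,-0.0005,0.1,0,0,0],[0.0035,0.0005,-0.0005,0.2,0,0,0],[0.0035,0.0005,-0.0005,0.3,0,0,0],[0.0035,0.0005,-0.0005,0.4,0,0,0],[0.0035,0.0005,-0.0005,0.5,0,0,0],[0.0035,0.0005,-0.0005,0.6,0,0,0],[0.0035,0.0005,-0.0005,0.7,0,0,0]]'
python3 -c "
from plan import *
plan(435.8,330.6,131,-20.5);print(manip.state()['torque'])"
```

```text
time: 31.75
ee_pos: [0.4367, 0.3314, 0.1315]
eef_rot: [-32.1, 89.8, -2.9]
ft_force: [1.6, 2.1, -2.0]
gripper_width: 0.0215
t31.8 tcp [436.7 331.4 131.5] jaw 29.2 q1 26 q6 -4 w21.5 F [ 1.6  2.1 -2. ]
  shift [0.0005, -0.0002, -0.0012] rot [0.868, 0.003, 0.0]
[ 0.4862547  -0.59398395  0.04324846]
```

```bash
python3 -m handwheel '[[0,0,0,0.12,0,0,0],[0,0,0,0.24,0,0,0],[0,0,0,0.36,0,0,0],[0,0,0,0.48,0,0,0],[0,0,0,0.6,0,0,0],[0,0,0,0.72,0,0,0],[0,0,0,0.84,0,0,0],[0,0,0,0.94,0,0,0]]'
python3 -c "
from plan import *
plan(435.8,330.6,131,-20.5);print(manip.state()['torque'])"
```

```text
time: 32.75
ee_pos: [0.4374, 0.3312, 0.1316]
eef_rot: [21.3, 89.7, -3.4]
ft_force: [2.7, 0.1, -3.8]
gripper_width: 0.0221
t32.8 tcp [437.4 331.2 131.6] jaw -24.7 q1 26 q6 50 w22.1 F [ 2.7  0.1 -3.8]
  shift [0.0006, -0.0013, -0.0012] rot [-0.073, 0.004, -0.001]
[ 0.28461733 -0.91070472  0.06341953]
```

```bash
python3 -m handwheel '[[0,-0.001,0,0.05,0,0,0],[0,-0.001,0,0.1,0,0,0],[0,-0.001,0,0.15,0,0,0],[0,-0.001,0,0.18,0,0,0]]'
python3 -c "
from plan import *
plan(435.8,330.6,131,-20.5);print(manip.state()['torque'])"
```

```text
time: 33.25
ee_pos: [0.4372, 0.3305, 0.1319]
eef_rot: [36.8, 89.7, 2.0]
ft_force: [5.5, 3.4, -3.4]
gripper_width: 0.0217
t33.2 tcp [437.2 330.5 131.9] jaw -34.8 q1 26 q6 60 w21.7 F [ 5.5  3.4 -3.4]
  shift [0.0008, -0.0008, -0.0012] rot [-0.25, 0.004, -0.002]
[ 0.56852607 -1.32035336  0.02930647]
```

```bash
python3 -m handwheel '[[0,0,0,-0.08,0,0,0],[0,0,0,-0.16,0,0,0],[-0.005,0,0,-0.16,0,0,0],[-0.015,0,0,-0.16,0,0,0],[-0.035,0,0,-0.16,0,0,0],[-0.06,0,0,-0.16,0,0,0],[-0.06,0,0,-0.16,0,0,0]]'
python3 - <<'E'
from plan import *
plan(585.2,301.2,192,124)
for n in ('side',):
    c=shot(n,'sw');a=c['color'][170:330,200:320];cv2.imwrite('pics/sw1.png',cv2.resize(a,None,fx=4.5,fy=3.7,interpolation=cv2.INTER_CUBIC))
P=pts(c)*1000;p=np.array(manip.state()['ee_pos'])*1000;d=np.hypot(P[...,0]-p[0],P[...,1]-p[1])
for z in range(90,200,8):
    Q=P[(d<35)&(abs(P[...,2]-z)<4)]
    if len(Q)>2: print(z,len(Q),(np.median(Q,0)-p)[:2].round(1))
E
```

```text
time: 34.12
ee_pos: [0.4361, 0.3306, 0.1937]
eef_rot: [31.9, 89.7, 6.2]
ft_force: [0.0, 0.5, -0.8]
gripper_width: 0.0218
t34.1 tcp [436.1 330.6 193.7] jaw -25.7 q1 26 q6 51 w21.8 F [ 0.   0.5 -0.8]
  shift [0.0024, 0.038, 0.1471] rot [0.53, 0.003, -0.003]
106 4 [-1.1 -3.3]
114 26 [ 0.1 -1. ]
122 22 [0.1 1.3]
130 13 [-1.5  1.4]
138 13 [-1.9  1. ]
146 13 [-1.6  0.8]
154 10 [-1.7  2. ]
170 96 [-10.8   8.7]
178 54 [-7.6  6.3]
186 60 [-7.4  8.4]
194 32 [-4.3 13.7]
```

View pics/sw1.png

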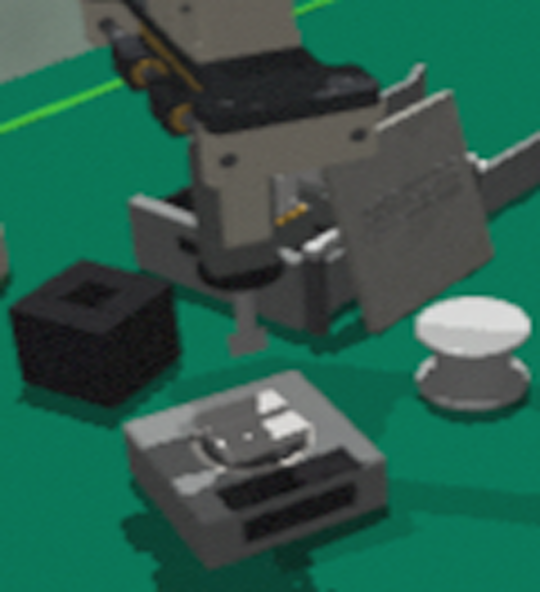

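The slot now appears turned about 90°, and the driver tip is free. I'll move above the stand and measure the switch there.

```bash
python3 -m handwheel '[[0,0.01,0.04,0.12,0,0,0],[0,0.02,0.08,0.24,0,0,0],[0,0.03,0.12,0.36,0,0,0],[0.002,0.038,0.147,0.48,0,0,0],[0.002,0.038,0.147,0.53,0,0,0],[0.002,0.038,0.147,0.53,0,0,0],[0.002,0.038,0.147,0.53,0,0,0]]'
python3 - <<'E'
from m import *
from plan import *
plan(585.2,301.2,92,124)
cc=shot('top','top_sw'); P=pts(cc)*1000
g=cv2.cvtColor(cc['color'],cv2.COLOR_BGR2GRAY)
k=P[(np.hypot(P[...,0]-435.8,P[...,1]-330.8)<26)&(P[...,2]>51)&(P[...,2]<60)];print(len(k),cv2.minAreaRect(k[:,:2].astype(np.float32)))
cv2.imwrite('pics/sw2.png',cv2.resize(cc['color'][200:262,125:200],None,fx=8,fy=8,interpolation=cv2.INTER_CUBIC))
c=shot('side');P=pts(c)*1000;p=np.array(manip.state()['ee_pos'])*1000;d=np.hypot(P[...,0]-p[0],P[...,1]-p[1])
for z in range(96,150,8):
    Q=P[(d<35)&(abs(P[...,2]-z)<4)]
    if len(Q)>2: print(z,len(Q),(np.median(Q,0)-p)[:2].round(1))
E
```

```text
time: 35.05
ee_pos: [0.5836, 0.3007, 0.1888]
eef_rot: [-47.3, 89.9, -103.3]
ft_force: [-1.0, -0.8, -0.5]
gripper_width: 0.0218
t35.0 tcp [583.6 300.7 188.8] jaw -55.9 q1 18 q6 74 w21.8 F [-1.  -0.8 -0.5]
  shift [0.0968, 0.0018, 0.0003] rot [0.001, 0.001, 0.001]
172 ((436.1461486816406, 329.7397766113281), (41.51833724975586, 40.371585845947266), 68.53531646728516)
104 7 [-1.2 -1.4]
112 23 [-2.2 -0.2]
120 16 [-3.3  0.7]
128 10 [-4.1  0.7]
136 11 [-3.7  2.2]
144 12 [-4.   0.5]
```

View pics/sw2.png

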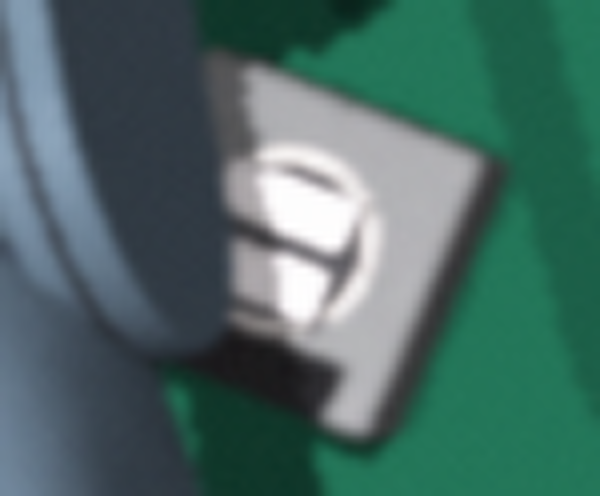

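The slot, from (230,222) to (350,268), is parallel to the box edge, so the switch has turned the full 90°. I'll put the driver back in its stand.

```bash
python3 -m handwheel '[[0.02,0.0018,0.0003,0,0,0,0],[0.04,0.0018,0.0003,0,0,0,0],[0.055,0.0018,0.0003,0,0,0,0],[0.07,0.0018,0.0003,0,0,0,0],[0.085,0.0018,0.0003,0,0,0,0],[0.092,0.0018,0.0003,0,0,0,0],[0.096,0.0018,0.0003,0,0,0,0],[0.096,0.0018,0.0003,0,0,0,0]]'
python3 plan.py 585.2 301.2 90 124
```

```text
time: 36.15
ee_pos: [0.5863, 0.3012, 0.0936]
eef_rot: [6.3, 89.9, -49.7]
ft_force: [0.7, -1.0, 0.2]
gripper_width: 0.0219
t36.1 tcp [586.3 301.2  93.6] jaw -56.0 q1 18 q6 74 w21.9 F [ 0.7 -1.   0.2]
  shift [0.0036, -0.001, -0.0006] rot [0.0, 0.002, -0.0]
```

```bash
python3 -m handwheel '[[0.002,-0.001,0,0,0,0,0],[0.002,-0.001,0,0,0,0,0],[0.002,-0.001,0,0,0,0,0.05],[0.002,-0.001,0,0,0,0,0.06],[0.002,-0.001,0,0,0,0,0.06],[0.002,-0.001,0,0,0,0,0.06]]'
python3 -m handwheel '[[-0.03,0,0,0,0,0,0.06],[-0.06,0,0,0,0,0,0.06],[-0.1,0,0,0,0,0,0.06],[-0.15,0,0,0,0,0,0.06],[-0.15,0,0,0,0,0,0.06]]'
python3 plan.py 450 -150 260
```

```text
time: 36.9
ee_pos: [0.5853, 0.3006, 0.0915]
eef_rot: [-4.0, 89.9, -60.0]
ft_force: [-0.7, -1.0, 0.2]
gripper_width: 0.057
time: 37.52
ee_pos: [0.5875, 0.3017, 0.2471]
eef_rot: [63.2, 89.4, 7.2]
ft_force: [1.0, 0.5, -0.1]
gripper_width: 0.0601
t37.5 tcp [587.5 301.7 247.1] jaw -56.0 q1 18 q6 74 w60.1 F [ 1.   0.5 -0.1]
  shift [-0.015, -0.3667, 0.2975] rot [0.0, 0.005, -0.009]
```

Next I'll move the arm clear of the scene and do a final check.

```bash
python3 -m handwheel '[[-0.02,-0.367,0.298,0,0,0,0.06],[-0.02,-0.367,0.298,0,0,0,0.06],[-0.02,-0.367,0.298,0,0,0,0.06],[-0.02,-0.367,0.298,0,0,0,0.06],[-0.02,-0.367,0.298,0,0,0,0.06],[-0.02,-0.367,0.298,0,0,0,0.06],[-0.02,-0.367,0.298,0,0,0,0.06],[-0.02,-0.367,0.298,0,0,0,0.06]]'
python3 -m handwheel '[[0,0,0,0,0,0,0.06],[0,0,0,0,0,0,0.06],[0,0,0,0,0,0,0.06]]'
python3 - <<'E'
from m import *
from plan import *
c=shot('top','final');P=pts(c)
print('driver',seg(P,(145,200,145,200),138,158),'stand',seg(P,(150,195,150,195),58,70))
D=np.dstack([(P[...,:2]*1000-D0)@Rd,P[...,2]*1000])
Q=D[(abs(D[...,0])<50)&(D[...,1]>60)&(D[...,1]<192)&(D[...,2]>82)&(D[...,2]<95)];print('fins',len(Q),np.percentile(Q,[2,50,98],axis=0).round(1))
Q=D[(D[...,0]>-100)&(D[...,0]<-60)&(D[...,2]>125)&(D[...,2]<150)&(D[...,1]>40)&(D[...,1]<220)];print('panel top',np.percentile(Q,[1,50,99],axis=0).round(1))
for n,b,lo,hi in[('spool',(200,235,225,260),40,55),('flux',(170,200,105,140),40,105),('meter',(410,480,145,195),25,45)]: print(n,seg(P,b,lo,hi))
cv2.imwrite('pics/final2.png',cv2.resize(c['color'][100:270,120:340],None,fx=3.5,fy=3.5,interpolation=cv2.INTER_CUBIC))
s=shot('side');P=pts(s)*1000;d=np.hypot(P[...,0]-585.3,P[...,1]-301)
Q=P[(d<25)&(P[...,2]>62)];print('collar/handle z',np.percentile(Q[:,2],[1,99]))
E
python3 pan.py | grep -E ' (80|115|150) '
```

```text
time: 38.52
ee_pos: [0.4463, -0.1537, 0.2614]
eef_rot: [-29.7, 89.9, -85.8]
ft_force: [0.7, 1.0, 0.1]
gripper_width: 0.06
time: 38.9
ee_pos: [0.4479, -0.1501, 0.2618]
eef_rot: [4.0, 89.9, -51.9]
ft_force: [0.7, -0.5, -0.1]
gripper_width: 0.0601
driver (136, array([583.3, 300.3,  34.8,  22.5,  33.3]), 'med', array([582.6, 298.9, 148. ])) stand (384, array([585.5, 300.9,  65.6,  64.8,  10.2]), 'med', array([575.2, 288.9,  63.9]))
fins 161 [[-15.4  95.1  82.5]
 [  2.7 117.9  87. ]
 [ 23.9 171.4  92.7]]
panel top [[-78.5  69.3 125.5]
 [-74.5 127.4 135.2]
 [-69.3 187.3 140.9]]
spool (472, array([411.3, 183. ,  61.2,  61.8,  49.1]), 'med', array([410.8, 183.2,  48.2]))
flux (256, array([720.8, 277.4,  32.9,  43.3,  41.5]), 'med', array([718.8, 275.3,  66.7]))
meter (1555, array([ 616. , -413.8,  150.9,   76.3,   81. ]), 'med', array([ 614.6, -411.9,   35. ]))
collar/handle z [ 64.61245466 151.28875857]
side 80 [(20, -104.6), (40, -100.8), (60, -95.3), (80, -89.6), (100, -85.2), (120, -79.5), (140, -74.7)]
side 115 [(20, -105.4), (40, -100.0), (60, -95.3), (80, -89.0), (100, -84.7), (120, -80.3), (140, -73.7)]
side 150 [(20, -104.3), (40, -100.1), (60, -95.0), (80, -90.3), (100, -85.0), (120, -80.4), (140, -74.8)]
top 80 [(20, -105.5), (40, -101.5), (60, -95.3), (80, -92.2), (100, -86.9), (120, -80.5), (140, -75.8)]
top 115 [(20, -105.5), (40, -100.4), (60, -95.9), (80, -92.3), (100, -85.7), (120, -81.4), (140, -74.8)]
top 150 [(20, -105.5), (40, -99.9), (60, -95.9), (80, -90.3), (100, -86.0), (120, -81.9), (140, -74.8)]
```

View pics/final2.png

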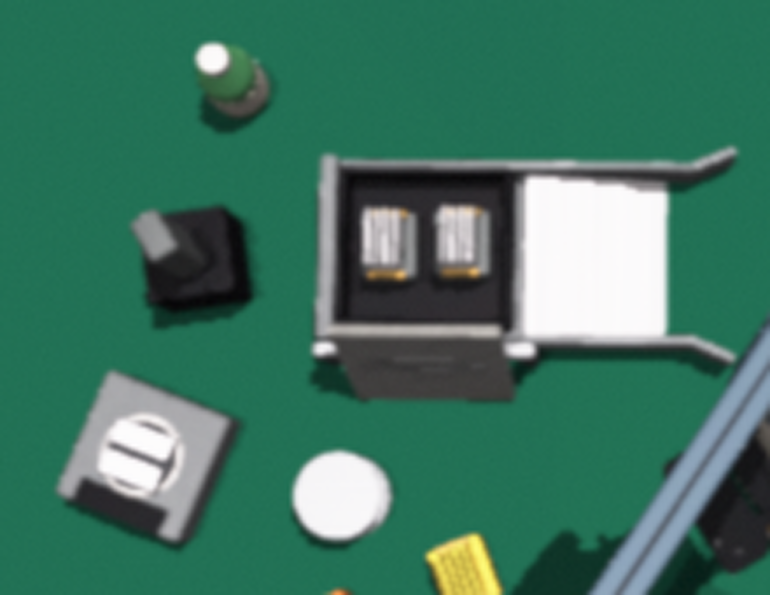

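The final view shows both modules in the flat crate, the panel on the bar at (425,355), the slot turned at (138,455) and the driver upright in its stand at (195,255). I'll hand it in.

```bash
python3 -c "
from cell import manip
print(manip.hand_in())"
```

```text
the job is handed in; nothing more can be done
None
```

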